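Stow the files and park the rivet block on the rescue hut's inspection table

TASK

Tidy up the inspection table: the rivet block has been left in front of the file rack, so slide it along the table, without lifting or tipping it, back into its three-sided fence until it is right up against the end rail. Put every flat file that is lying about into the rack, one to a slot, blade first and pushed fully home so that its ferrule meets the rack and its handle lies flat on the rest; any slot will do. Leave the other things on the table where they are.

Things in the scene. Friction and masses are not known exactly. Their poses are not given: they have to be found in the camera images.
- file1: flat file, may be absent: steel blade 85 x 22 x 3 thick, brass ferrule 13 x 22 x 18 thick, flat-sided beech handle 85 long, 26 wide, 20 thick; 160 g, balances 15 mm behind the origin, so lies level on its handle. Origin: middle of the ferrule's front face, mid-thickness, 10 mm above what the handle lies on; +x to the blade's tip (x = 85), handle from x = -13 to -98, y across the width. Same either way up
- file2: flat file, may be absent: steel blade 85 x 22 x 3 thick, brass ferrule 13 x 22 x 18 thick, flat-sided beech handle 85 long, 26 wide, 20 thick; 160 g, balances 15 mm behind the origin, so lies level on its handle. Origin: middle of the ferrule's front face, mid-thickness, 10 mm above what the handle lies on; +x to the blade's tip (x = 85), handle from x = -13 to -98, y across the width. Same either way up
- file3: flat file, may be absent: steel blade 85 x 22 x 3 thick, brass ferrule 13 x 22 x 18 thick, flat-sided beech handle 85 long, 26 wide, 20 thick; 160 g, balances 15 mm behind the origin, so lies level on its handle. Origin: middle of the ferrule's front face, mid-thickness, 10 mm above what the handle lies on; +x to the blade's tip (x = 85), handle from x = -13 to -98, y across the width. Same either way up
- file4: flat file, may be absent: steel blade 85 x 22 x 3 thick, brass ferrule 13 x 22 x 18 thick, flat-sided beech handle 85 long, 26 wide, 20 thick; 160 g, balances 15 mm behind the origin, so lies level on its handle. Origin: middle of the ferrule's front face, mid-thickness, 10 mm above what the handle lies on; +x to the blade's tip (x = 85), handle from x = -13 to -98, y across the width. Same either way up
- file5: flat file, may be absent: steel blade 85 x 22 x 3 thick, brass ferrule 13 x 22 x 18 thick, flat-sided beech handle 85 long, 26 wide, 20 thick; 160 g, balances 15 mm behind the origin, so lies level on its handle. Origin: middle of the ferrule's front face, mid-thickness, 10 mm above what the handle lies on; +x to the blade's tip (x = 85), handle from x = -13 to -98, y across the width. Same either way up
- rack: fixed wooden file rack 210 x 284 wide. Origin on the table under the middle of the row of slot mouths; +x = the way blades slide in. x = -105 to 0: plain board, top at z = 12, front edge bevelled (handle rest); x = 0 to 105: raised part with five slots between pale strips, under a brass bar (x = 0 to 30, top z = 36.5), open above behind it. The ferrule does not enter: a file is home with its ferrule at x = 0
- slot1 (a point): centre of the mouth of slot 1, at x = 0, y = -112, z = 22 mm in the rack's frame (axes as the rack's). Slot 30 wide, 9 high (z = 17.5 to 26.5), 95 deep along +x; a file lying with its handle on the rest has its blade at this height
- slot2 (a point): centre of the mouth of slot 2, at x = 0, y = -56, z = 22 mm in the rack's frame (axes as the rack's). Slot 30 wide, 9 high (z = 17.5 to 26.5), 95 deep along +x; a file lying with its handle on the rest has its blade at this height
- slot3 (a point): centre of the mouth of slot 3, at x = 0, y = 0, z = 22 mm in the rack's frame (axes as the rack's). Slot 30 wide, 9 high (z = 17.5 to 26.5), 95 deep along +x; a file lying with its handle on the rest has its blade at this height
- slot4 (a point): centre of the mouth of slot 4, at x = 0, y = 56, z = 22 mm in the rack's frame (axes as the rack's). Slot 30 wide, 9 high (z = 17.5 to 26.5), 95 deep along +x; a file lying with its handle on the rest has its blade at this height
- slot5 (a point): centre of the mouth of slot 5, at x = 0, y = 112, z = 22 mm in the rack's frame (axes as the rack's). Slot 30 wide, 9 high (z = 17.5 to 26.5), 95 deep along +x; a file lying with its handle on the rest has its blade at this height
- rivet_block: rivet block: loose pale hardwood foot 100 (x) by 90 (y) by 24 high, on its middle a fixed tarnished copper block 56 (x) by 50 (y) by 24 high with a dimpled top; about 0.8 kg. Origin: centre of the foot's underside; z up. It starts on the table in front of the rack's handle rest
- fence: fixed low three-sided fence of wooden rails, 14 high and thick. Origin: on the table, where the block's centre belongs (block against the end rail). Inner faces: end rail y = +45.5, side rails x = -58 and +58 (they run from y = -20 to +45). Open to -y: the block slides in along +y, its 90 mm side along y, 8 mm of play either side; a half turn of it does not matter
- caliper: bystander: loose steel caliper lying flat, 190 long, origin under the middle of its beam
- descender: bystander: loose green aluminium figure-of-eight descender lying flat, about 135 x 85 x 13, origin under its middle
- carabiner: bystander: loose aluminium carabiner lying flat, 110 x 70 x 11, origin under its middle
- tin: bystander: closed round steel tin of rivets, diameter 60, 55 high, origin at the centre of its underside
There are look-alikes about, which are no part of the job. Of the things shaped like the rivet_block, the wooden one is meant.

How it is judged:
By the outcome, as a careful person would: the job done as asked, in the order asked, and still so for the second after the job is handed in, with the robot touching nothing.
Of file1, file2, file3, file4, file5 only 3 to 5 are there at a start; the rules pass over those that are not, and their reading is None.
At some moment in a run one of file1, file2, file3, file4, file5, rivet_block may be knocked a few centimetres aside while the robot is not near it.
Once in a run the grip may slacken for a moment while it holds something.
It also fails if it takes over 210 s, if anything falls off the work surface, if the arm or the gripper's body presses on something with over 40 N, if the wrist force passes 120 N, or if a joint passes its speed limit or range.

ROBOT

A 7-joint arm with a two-finger parallel gripper is mounted at the origin on the work surface. World frame = base frame: x ahead of the robot, y to its left, z up, the work surface at z = 0. Lengths are in m, angles in degrees, forces in N, time in s.
With the tool pointing down it reaches from about 0.4 to 0.9 m from the base axis. Payload 5.5 kg.
Tool frame: the origin (TCP) lies at the very end of the fingers, on their centre line; the grasp point (between the pads) lies 19 mm behind it; z points along the fingers, y is the direction in which the jaws open and shut (so a half turn about z gives the same grasp; the last joint's range is limited). The gripper opens to 85 mm and grips with 20 to 120 N. Pads are 22 mm wide; open, the fingers measure 114 mm over their backs; the gripper's body (76 mm by 85 mm) begins 54 mm behind the grasp point. The pads swing forward as they close: fully open they stand 13 mm farther back than shut.
Start: joints at [15.08, 28.699, -24.465, 88.831, 12.651, 65.22, -12.049], TCP at [0.65, 0, 0.231] pointing down, gripper open.
Joint ranges: [-164.97, 164.97], [-17.58, 116.51], [-87.97, 89.64], [11.32, 138.91], [-80.73, 260.73], [10.89, 115.49], [-147.41, 147.41]. Speed limits (degrees/s): [147.25, 147.25, 180, 180, 180, 180, 180].

INTERFACE

Orientations are given as [roll, pitch, yaw] about the fixed x, y, z axes, in that order (R = Rz(yaw) Ry(pitch) Rx(roll)).
In Python, from cell import r gives the robot as it stands.
- The arm moves only by the tool carry_out, never from a script. Its argument "steps" is a list of rows, each a list of 7 numbers: the shift along the world's x, y, z in m, then the turn, a rotation vector about the world's x, y, z in degrees, then the closure, from 0 (fully open) to 1 (shut). In form: [[tx, ty, tz, rx, ry, rz, gripper], ...]. A call has 1 to 5 rows; each row shifts and turns the commanded pose from where the row before left it; what a row does not reach is not made up. A row lasts 1/10 s, in which the tool goes at most 50 mm and 8.59 degrees, less where a joint would pass 70% of its speed; a pose out of reach is approached as far as the arm can. A call with a gripper value outside its range is refused whole. The fingers move at their own pace and stop on an object; the grip force is fixed at half the most. Time passes only in rows, so rows that do not move let the fingers close. It gives the time, the measured TCP pose, the force and the opening at its end, in the units of the state.
- r.read_state(): the state, without advancing time (a new reading comes with each control period).
- r.grab_frame(name): name is "scene" or "side" or "wrist"; returns the picture (400x640x3 uint8, red, green, blue); there is no depth.
- r.camera_info(name): a dict with "mtx" (3x3 intrinsics, pixels), "dist" ([k1, k2, p1, p2, k3] as OpenCV has them; the pictures are not rectified), "extrinsics" (4x4, takes a point from world to camera coordinates). Camera axes: x right, y up, looking along -z (the intrinsics and any distortion apply to the point x, -y, -z); pixel columns grow to the right and rows downward; lengths in m; the calibration is good to about 2 mm. A picture is of the moment at which its call begins: read the wrist's pose just before it. camera_info takes no time and is no camera call; for the wrist camera it gives the pose at the moment of the call.
- r.finish_job(): hands the job in, once; it reports no verdict.
Trained networks look in the newest picture that a camera, given by its name, has taken for a name from the list of things; names that differ only in an ending like _2 or _b are one class to them, and where a whole thing is asked for, a point or a joint stands for the part that bears it (a point fixed in the world has none). Each returns a list of dicts, best first, with "score" (0 to 1); they miss things now and then, are a little off and sometimes report something else, mostly with a low value. They report only what shows in the picture. A call takes as long as a camera call. They do not tell look-alikes from the thing itself.
- r.recognise(thing, camera): "bbox" ([left, top, right, bottom] in pixels, round what is visible of it).
- r.place_of(thing, camera): "centre" ([column, row] in pixels: a listed point, or the origin of a listed thing).
The state is a dict: "t": time; "qpos": joint angles; "qvel": joint speeds; "effort": joint torques, N m; "tool_pos": TCP position; "orientation": TCP orientation; "wrist_force": force on the tool from outside, world axes, zero at the start; "moment": the same for the moment, N m; "gripper_width": opening from 0.0 (shut) to 1.0 (fully open).
Only numpy, scipy, OpenCV 4.12 (cv2) and the standard library are available. Lean on these libraries where they do the work, as an engineer would, in place of code of your own. Each camera call takes 0.05 s, during which the arm holds its last target.

## Working session

There is one attempt and no reset: what is moved stays moved. The work goes in short steps, Python scripts to look and compute and a tool call to move; the robot and the scene stay as the last step left them, time stands still between calls to the robot, and variables do not carry over. Pictures are saved under pics/ and viewed, and the job is handed in when it is done.

Besides the shell and the picture viewer there is one more tool, called after ">>>" as name(argument=value, ...) on one line, values as JSON. carry_out: Moves the arm, as the interface text tells. Its arguments: {"type":"object","properties":{"steps":{"type":"array","items":{"type":"array","items":{"type":"number"}}}},"required":["steps"]}

```bash
ls; mkdir -p pics; python3 - <<'E'
from cell import r
import cv2
s=r.read_state();print({k:s[k] for k in('t','tool_pos','orientation','gripper_width','wrist_force')})
for c in("scene","side","wrist"):
    im=r.grab_frame(c);cv2.imwrite(f"pics/a_{c}.png",im[:,:,::-1])
    i=r.camera_info(c);print(c,i)
E
```

```text
pics
{'t': 0.0, 'tool_pos': array([ 6.49296720e-01, -3.71865471e-05,  2.30262589e-01]), 'orientation': array([-1.79886895e+02, -3.82368342e-03,  9.00021515e+01]), 'gripper_width': 1.0028774710423793, 'wrist_force': array([-0.21805458,  0.04481327, -0.33260282])}
scene {'mtx': array([[475.59921902,   0.        , 324.88287457],
       [  0.        , 475.59921902, 201.25707847],
       [  0.        ,   0.        ,   1.        ]]), 'dist': array([0.0035126, 0.       , 0.       , 0.       , 0.       ]), 'extrinsics': array([[-0.33727089,  0.94139962, -0.00388556,  0.13875208],
       [-0.79768332, -0.28358552,  0.53224109,  0.40234499],
       [ 0.49994967,  0.18260887,  0.84658392, -2.04704132],
       [ 0.        ,  0.        ,  0.        ,  1.        ]])}
side {'mtx': array([[494.96832384,   0.        , 328.22906852],
       [  0.        , 494.96832384, 197.73325984],
       [  0.        ,   0.        ,   1.        ]]), 'dist': array([-0.15383866,  0.        ,  0.        ,  0.        ,  0.        ]), 'extrinsics': array([[ 0.98235662, -0.18555833,  0.02331453, -0.5109952 ],
       [ 0.0836528 ,  0.5474786 ,  0.832628  , -0.12106687],
       [-0.16726527, -0.81598731,  0.5533417 , -1.50238172],
       [ 0.        ,  0.        ,  0.        ,  1.        ]])}
wrist {'mtx': array([[289.03133171,   0.        , 319.19835214],
       [  0.        , 289.03133171, 196.93096796],
       [  0.        ,   0.        ,   1.        ]]), 'dist': array([0.01852472, 0.        , 0.        , 0.        , 0.        ]), 'extrinsics': array([[ 9.99999550e-01,  5.82697098e-04, -7.49250932e-04,
        -6.48727436e-01],
       [-7.68725189e-04,  9.60228053e-01, -2.79215859e-01,
         3.65555887e-02],
       [ 5.56753492e-04,  2.79216310e-01,  9.60228068e-01,
        -3.77900364e-01],
       [ 0.00000000e+00,  0.00000000e+00,  0.00000000e+00,
         1.00000000e+00]])}
```

View pics/a_scene.png

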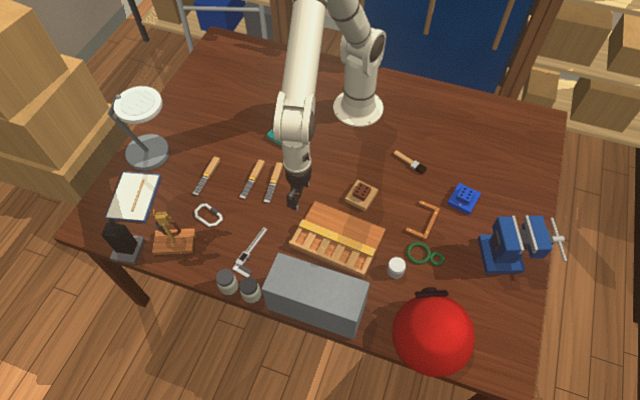

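View pics/a_side.png

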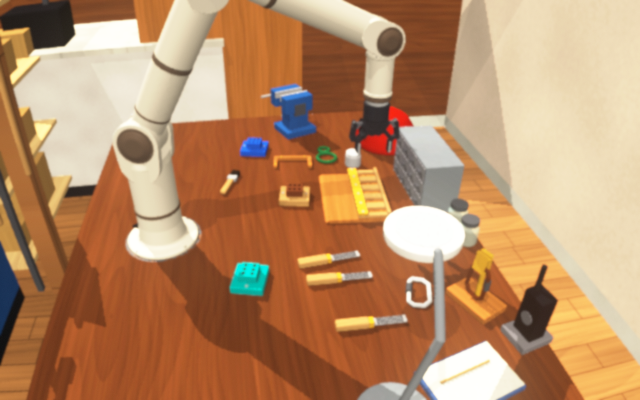

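View pics/a_wrist.png

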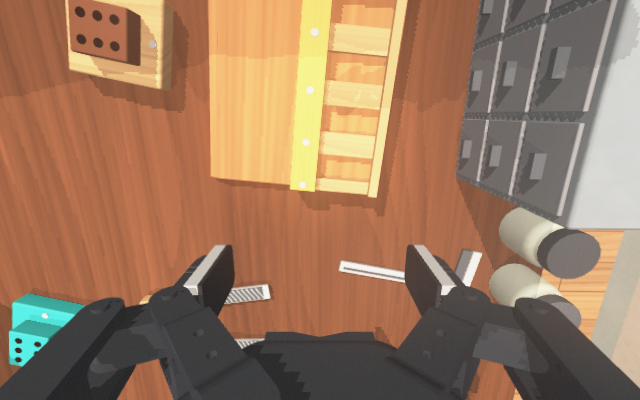

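```bash
cat > h.py <<'E'
from cell import r
import numpy as np, cv2
def cam(c,i=None):
    i=i or r.camera_info(c); E=np.array(i['extrinsics']); return np.array(i['mtx']),np.array(i['dist']),E
def ray(c,px,i=None):
    K,D,E=cam(c,i); u=cv2.undistortPoints(np.array([[px]],float),K,D)[0,0]
    d=E[:3,:3].T@np.array([u[0],-u[1],-1.]); o=-E[:3,:3].T@E[:3,3]; return o,d/np.linalg.norm(d)
def at(c,px,z,i=None):
    o,d=ray(c,px,i); return o+d*(z-o[2])/d[2]
def proj(c,P,i=None):
    K,D,E=cam(c,i); P=np.atleast_2d(P); q=P@E[:3,:3].T+E[:3,3]; q=q*[1,-1,-1]
    return cv2.projectPoints(q,np.zeros(3),np.zeros(3),K,D)[0][:,0]
def crop(c,im,x0,y0,x1,y1,s,name):
    cv2.imwrite('pics/'+name,cv2.resize(im[y0:y1,x0:x1,::-1],None,fx=s,fy=s,interpolation=cv2.INTER_CUBIC))
Z=dict(file1=.010,rack=0,rivet_block=0,fence=0,caliper=0,descender=0,carabiner=0,tin=0,slot1=.022,slot2=.022,slot3=.022,slot4=.022,slot5=.022)
E
python3 - <<'E'
from h import *
np.set_printoptions(precision=4,suppress=True)
ims={c:r.grab_frame(c) for c in('scene','side')}
crop('s',ims['scene'],100,100,480,290,2,'b_scene.png')
crop('s',ims['side'],200,110,520,350,2.4,'b_side.png')
for t in Z:
    for c in('scene','side'):
        for d in r.place_of(t,c):
            if d['score']>.2: print(t,c,round(d['score'],2),np.round(d['centre'],1),at(c,d['centre'],Z[t])[:2])
print(r.read_state()['t'])
E
```

```text
file1 scene 0.67 [205.8 178.7] [ 0.5571 -0.437 ]
file1 scene 0.64 [249.5 179.9] [ 0.5056 -0.2753]
file1 scene 0.55 [271.2 184.6] [ 0.4977 -0.1877]
file1 side 0.85 [372.4 321.4] [ 0.5487 -0.4439]
file1 side 0.85 [343.4 279.3] [ 0.5093 -0.2809]
file1 side 0.74 [332.4 260.9] [ 0.4942 -0.2005]
rack scene 0.61 [340.4 238.8] [0.6253 0.1359]
rack side 0.98 [351.3 198.4] [0.6241 0.1216]
rivet_block scene 0.81 [360.7 196.8] [0.4296 0.1509]
rivet_block scene 0.75 [461.9 199.9] [0.315  0.5148]
rivet_block scene 0.44 [283.2 135.1] [ 0.2473 -0.2419]
rivet_block side 0.7 [254.  152.7] [0.3136 0.5011]
rivet_block side 0.69 [294.4 196.3] [0.4322 0.1641]
rivet_block side 0.57 [251.  287.5] [ 0.2572 -0.263 ]
fence scene 0.84 [418.7 217.8] [0.4458 0.38  ]
fence side 0.67 [293.7 168.7] [0.454  0.3519]
caliper scene 0.56 [249.7 245.7] [ 0.7599 -0.1599]
caliper side 0.21 [416.4 294.3] [ 0.6945 -0.3618]
descender scene 0.66 [426. 258.] [0.5964 0.4429]
descender side 0.47 [324.5 156.6] [0.586  0.4278]
carabiner scene 0.78 [210.8 216.9] [ 0.6997 -0.3452]
carabiner scene 0.66 [339.6 233.7] [0.6066 0.1265]
car
[... 1757 characters left out ...]
14]
slot4 side 0.91 [355.6 211.4] [0.6125 0.0132]
slot4 side 0.69 [354.9 201.3] [0.6237 0.0706]
slot4 side 0.69 [350.  190.8] [0.6218 0.1363]
slot4 side 0.57 [349.8 179.2] [0.6381 0.2112]
slot4 side 0.3 [351.7 195.8] [0.6206 0.1048]
slot5 scene 0.98 [353.3 241.7] [0.632  0.1857]
slot5 scene 0.96 [321.6 228.2] [0.6184 0.0617]
slot5 scene 0.8 [364.5 246.6] [0.6372 0.2286]
slot5 scene 0.76 [307.3 220.8] [0.607  0.0025]
slot5 scene 0.76 [336.4 235.5] [0.6286 0.1214]
slot5 side 0.91 [355.6 211.4] [0.6125 0.0132]
slot5 side 0.69 [354.9 201.3] [0.6237 0.0706]
slot5 side 0.69 [350.  190.8] [0.6218 0.1363]
slot5 side 0.57 [349.8 179.2] [0.6381 0.2112]
slot5 side 0.3 [351.7 195.8] [0.6206 0.1048]
1.55
```

View pics/b_scene.png

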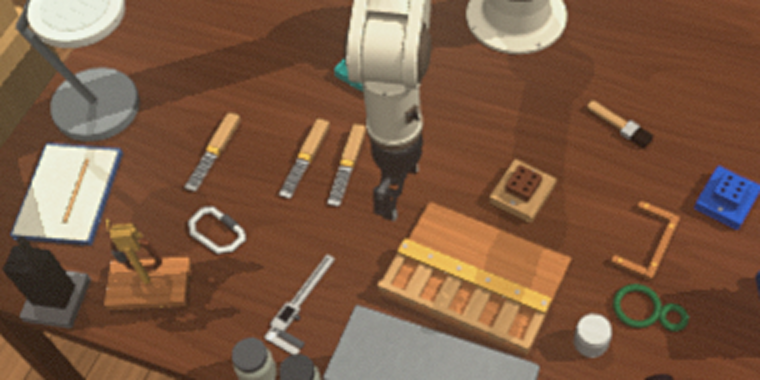

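View pics/b_side.png

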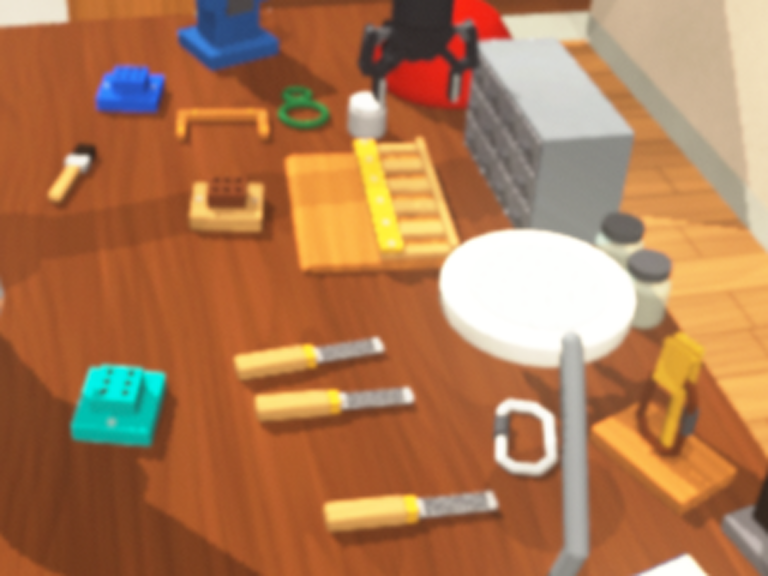

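>>> carry_out(steps=[[-0.034, 0.034, 0.012, 0, 0, 0, 0], [-0.034, 0.034, 0.012, 0, 0, 0, 0], [-0.034, 0.034, 0.012, 0, 0, 0, 0], [-0.034, 0.034, 0.012, 0, 0, 0, 0], [-0.034, 0.034, 0.012, 0, 0, 0, 0]])

```text
t: 2.05
tool_pos: [0.4785, 0.1713, 0.2919]
orientation: [180.0, 0.0, 90.0]
wrist_force: [0.0, 1.0, 0.7]
gripper_width: 1.002
```

```bash
python3 - <<'E'
from h import *
import pickle
s=r.read_state();print(s['t'],s['tool_pos'],s['orientation'])
i=r.camera_info('wrist');im=r.grab_frame('wrist');print(r.read_state()['tool_pos'])
pickle.dump((i,im),open('w1.pkl','wb'));cv2.imwrite('pics/c_wrist.png',im[:,:,::-1])
for t in('rivet_block','fence','rack','slot1'):
    for d in r.place_of(t,'wrist'):
        if d['score']>.2: print(t,round(d['score'],2),np.round(d['centre'],1),at('wrist',d['centre'],Z[t],i)[:2])
E
```

```text
2.05 [0.47849935 0.17127678 0.29193809] [1.79964184e+02 9.05666930e-04 9.00046117e+01]
[0.47313441 0.17945498 0.29428173]
rivet_block 0.92 [287.4 174.7] [0.42972957 0.15123587]
rack 0.68 [412.4 191.5] [0.62311582 0.12465147]
slot1 0.91 [434.3 117. ] [0.63588177 0.23625711]
slot1 0.81 [415.5 230.7] [0.62608504 0.06831951]
slot1 0.8 [423.9 160.6] [0.62794519 0.17634462]
slot1 0.6 [404.9 262.7] [0.61433277 0.01361816]
```

View pics/c_wrist.png

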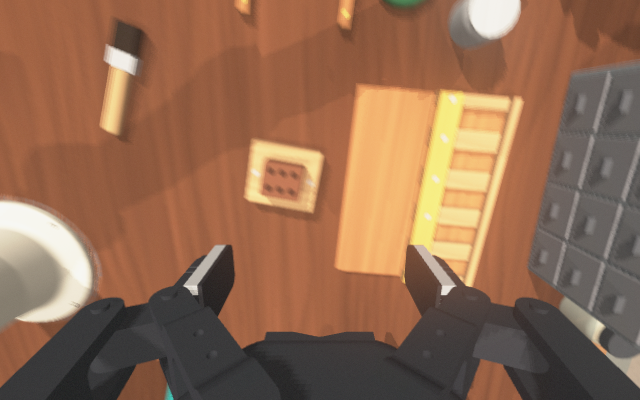

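>>> carry_out(steps=[[0, 0.045, 0, 0, 0, 0, 0], [0, 0.045, 0, 0, 0, 0, 0], [0, 0, 0, 0, 0, 0, 0], [0, 0, 0, 0, 0, 0, 0]])

```text
t: 2.7
tool_pos: [0.4806, 0.2597, 0.2903]
orientation: [-179.9, 0.0, 90.0]
wrist_force: [-0.3, -0.9, -0.1]
gripper_width: 0.998
```

```bash
cat > look.py <<'E'
import sys,pickle
from h import *
np.set_printoptions(precision=4,suppress=True)
name=sys.argv[1]; things=sys.argv[2:]
s=r.read_state();print(s['t'],s['tool_pos'],s['orientation'],s['qpos'])
i=r.camera_info('wrist');im=r.grab_frame('wrist')
pickle.dump((i,im),open(name+'.pkl','wb'));cv2.imwrite(f'pics/{name}.png',im[:,:,::-1])
for t in things:
    for d in r.place_of(t,'wrist'):
        if d['score']>.2: print(t,round(d['score'],2),np.round(d['centre'],1),at('wrist',d['centre'],Z[t],i)[:2])
E
python3 look.py d_wrist rivet_block fence rack slot1
```

```text
2.7 [0.4806 0.2597 0.2903] [-179.9033    0.0182   90.0145] [ -2.6992  16.0204 -34.3155  99.6087   9.6542  67.431  -39.7007]
rivet_block 0.83 [289.4 230.2] [0.4318 0.1488]
fence 0.51 [401.8  23.9] [0.5884 0.4423]
rack 0.79 [410.5 242.7] [0.6286 0.1272]
slot1 0.94 [425.4 179.7] [0.6337 0.2373]
slot1 0.8 [408.5 280.7] [0.6236 0.0709]
slot1 0.8 [423.8 214.9] [0.6369 0.1832]
slot1 0.76 [412.2 252.5] [0.6251 0.1209]
slot1 0.6 [402.5 309.4] [0.6182 0.0169]
```

View pics/d_wrist.png

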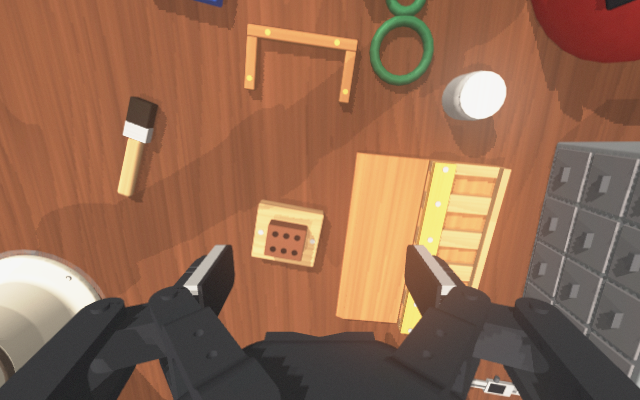

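```bash
python3 - <<'E'
import pickle
from h import *
i,im=pickle.load(open('d_wrist.pkl','rb'))
crop('',im,230,10,370,110,5.5,'d1.png');crop('',im,240,190,340,275,7,'d2.png');crop('',im,330,140,530,340,3,'d3.png')
E
```

```text
(no output)
```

View pics/d1.png

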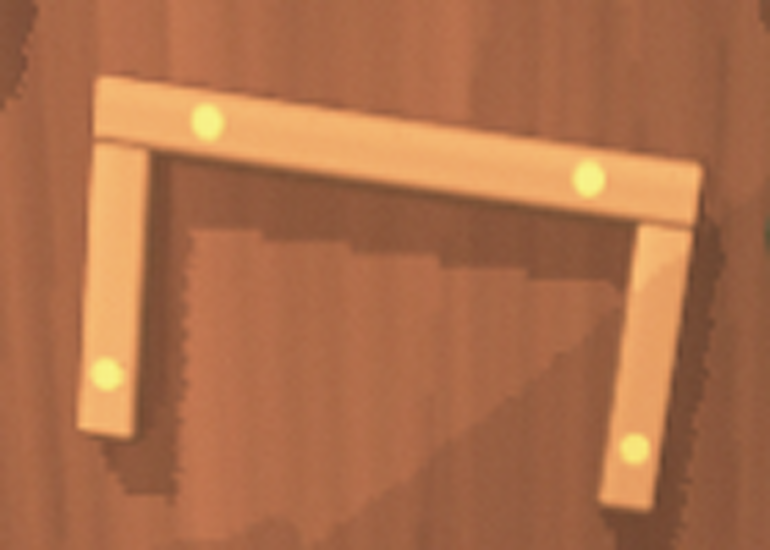

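View pics/d2.png

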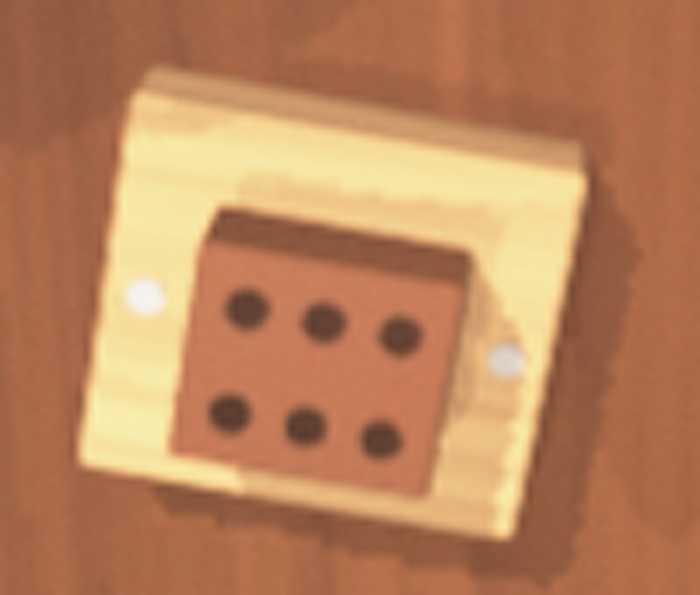

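View pics/d3.png

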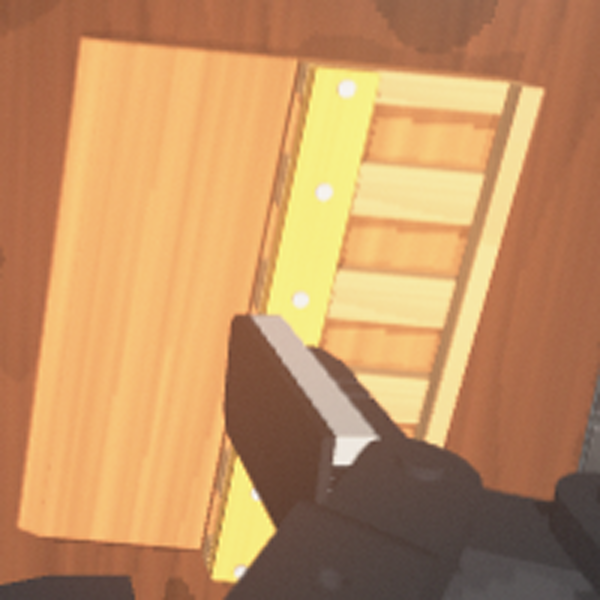

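```bash
cat > fit.py <<'E'
from h import *
from scipy.optimize import least_squares
def fit(cam,i,off,s,pix,mod,x0):
    pix=np.array(pix,float)/s+off; mod=np.array(mod,float)/1000
    def W(p):
        c,n=np.cos(p[2]),np.sin(p[2]); m=mod.copy(); m[:,0]=p[0]+c*mod[:,0]-n*mod[:,1]; m[:,1]=p[1]+n*mod[:,0]+c*mod[:,1]; return m
    f=lambda p:(proj(cam,W(p),i)-pix).ravel()
    q=least_squares(f,x0,loss='soft_l1'); print(np.round(q.x[:2],4),'yaw',round(np.degrees(q.x[2]),2),'res px',np.round(f(q.x).reshape(-1,2),1).tolist()); return q.x
E
python3 - <<'E'
import pickle
from fit import *
i,im=pickle.load(open('d_wrist.pkl','rb'))
print('fence');fit('wrist',i,[230-.5,10-.5],5.5,[(97,77),(702,165),(78,430),(133,438),(598,501),(652,511),(150,148),(637,220)],
 [(-72,59.5,14),(72,59.5,14),(-72,-20,14),(-58,-20,14),(58,-20,14),(72,-20,14),(-58,45.5,14),(58,45.5,14)],[.45,.36,-.13])
print('block');fit('wrist',i,[240-.5,190-.5],7,[(132,92),(585,178),(513,540),(80,463),(205,243),(470,285),(430,495),(170,452)],
 [(-50,45,24),(50,45,24),(50,-45,24),(-50,-45,24),(-28,25,48),(28,25,48),(28,-25,48),(-28,-25,48)],[.43,.15,-.13])
print('rack');fit('wrist',i,[330-.5,140-.5],3,[(80,38),(300,57),(313,66),(380,72),(212,580)],
 [(-105,142,12),(0,142,12),(0,142,36.5),(30,142,36.5),(0,-142,36.5)],[.62,.12,-.13])
E
```

```text
fence
[0.4507 0.3723] yaw -7.39 res px [[-0.6, -1.4], [0.9, -0.8], [-0.4, 0.8], [-0.1, 0.8], [-0.1, 1.1], [0.2, 0.7], [0.0, -0.3], [0.3, -0.4]]
block
[0.4301 0.1498] yaw -10.92 res px [[-0.2, -0.4], [1.4, -0.6], [0.6, 0.4], [-0.5, 0.6], [-0.6, -1.0], [0.3, -0.0], [-0.0, 0.8], [-0.4, 0.4]]
rack
[0.6255 0.1248] yaw -5.11 res px [[0.2, 0.1], [-1.4, 0.2], [0.7, -0.1], [0.1, -0.2], [-0.1, -0.2]]
```

>>> carry_out(steps=[[-0.0101, -0.022, -0.036, 0, 0, -2.18, 0], [-0.0101, -0.022, -0.036, 0, 0, -2.18, 0], [-0.0101, -0.022, -0.036, 0, 0, -2.18, 0], [-0.0101, -0.022, -0.036, 0, 0, -2.18, 0], [-0.0101, -0.022, -0.036, 0, 0, -2.18, 0]])

```text
t: 3.45
tool_pos: [0.4295, 0.148, 0.1105]
orientation: [179.9, -0.0, 78.9]
wrist_force: [0.6, -0.7, -1.0]
gripper_width: 1.002
```

>>> carry_out(steps=[[0, 0, 0, 0, 0, 0, 0], [0, 0, 0, 0, 0, 0, 0]])

```text
t: 3.65
tool_pos: [0.4294, 0.1489, 0.1111]
orientation: [-179.9, 0.0, 79.0]
wrist_force: [-0.1, 0.5, 0.8]
gripper_width: 0.999
```

```bash
python3 look.py e_wrist rivet_block
```

```text
3.65 [0.4294 0.1489 0.1111] [-179.9425    0.0374   78.9936] [  2.0144  19.5202 -28.2435 121.7076  13.7073  41.8391 -46.1552]
rivet_block 0.91 [321.1 192.7] [0.4307 0.1497]
```

View pics/e_wrist.png

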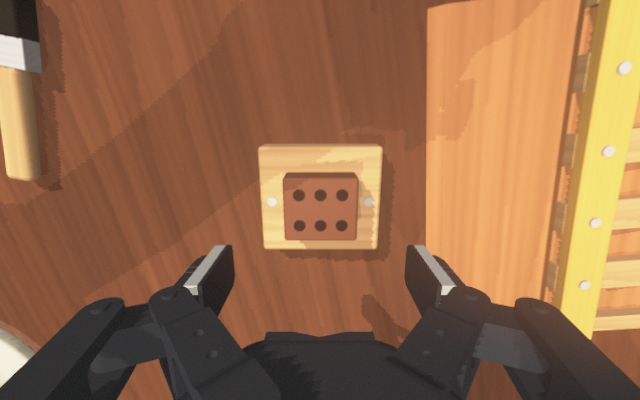

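>>> carry_out(steps=[[0.001, 0.001, -0.04, 0, 0, 0, 0], [0, 0, -0.03, 0, 0, 0, 0], [0, 0, -0.014, 0, 0, 0, 0], [0, 0, 0, 0, 0, 0, 0.2], [0, 0, 0, 0, 0, 0, 0.35]])

```text
t: 4.25
tool_pos: [0.4318, 0.1522, 0.0284]
orientation: [179.9, -0.1, 79.2]
wrist_force: [0.3, 0.1, 0.9]
gripper_width: 0.689
```

>>> carry_out(steps=[[0, 0, 0, 0, 0, 0, 0.6], [0, 0, 0, 0, 0, 0, 0.6], [0, 0, 0, 0, 0, 0, 0.6]])

```text
t: 4.55
tool_pos: [0.4314, 0.1522, 0.0289]
orientation: [179.9, -0.1, 79.1]
wrist_force: [-2.9, 1.6, 7.3]
gripper_width: 0.638
```

>>> carry_out(steps=[[0.0014, 0.012, 0, 0, 0, 0.7, 0.6], [0.0014, 0.022, 0, 0, 0, 0.7, 0.6], [0.0014, 0.022, 0, 0, 0, 0.7, 0.6], [0.0014, 0.022, 0, 0, 0, 0.7, 0.6], [0.0014, 0.022, 0, 0, 0, 0.7, 0.6]])

```text
t: 5.05
tool_pos: [0.4395, 0.2473, 0.0289]
orientation: [179.9, 0.3, 82.4]
wrist_force: [0.1, -11.9, 14.1]
gripper_width: 0.639
```

>>> carry_out(steps=[[0, 0, 0, 0, 0, 0, 0.6], [0, 0, 0, 0, 0, 0, 0.6]])

```text
t: 5.25
tool_pos: [0.4394, 0.2543, 0.0289]
orientation: [179.8, -0.3, 82.6]
wrist_force: [1.1, 6.7, 3.2]
gripper_width: 0.64
```

```bash
python3 look.py f_wrist rivet_block fence; python3 - <<'E'
from h import *
for c,b in(('scene',(300,130,500,300)),('side',(250,120,410,240))):
    im=r.grab_frame(c);crop(c,im,*b,4 if c=='scene' else 5,f'f_{c}.png')
E
```

```text
5.25 [0.4394 0.2543 0.0289] [179.7861  -0.3435  82.6477] [-13.1548  32.1003 -24.1787 116.9784  22.1575  34.8766 -59.7188]
rivet_block 0.75 [318.8 232.4] [0.4384 0.252 ]
```

View pics/f_wrist.png

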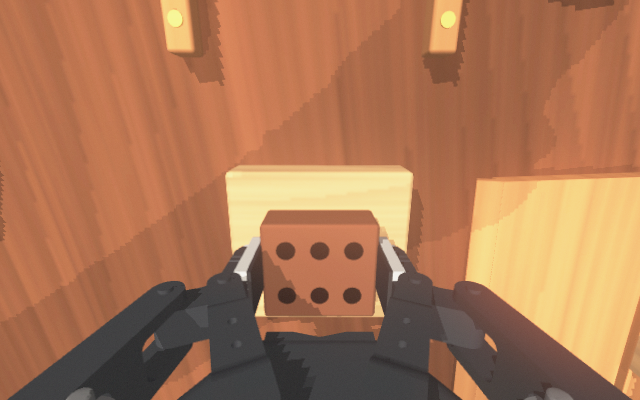

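View pics/f_side.png

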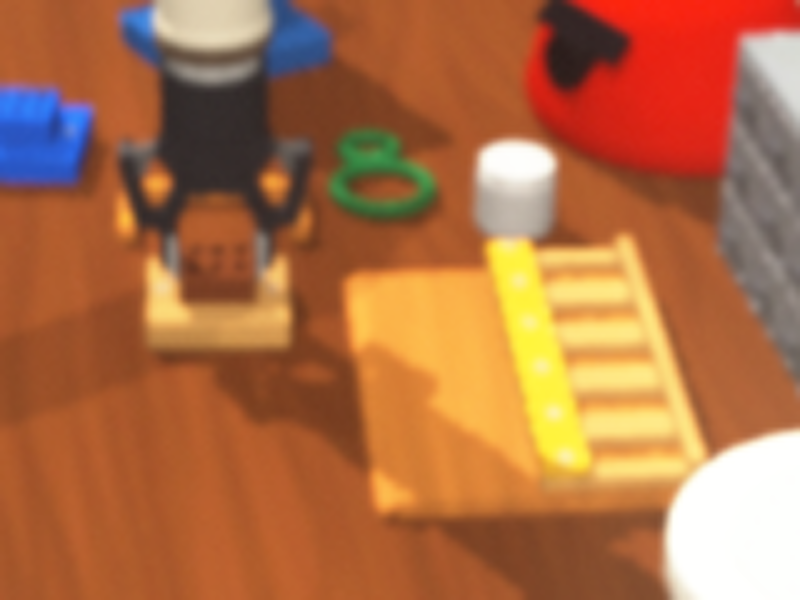

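>>> carry_out(steps=[[-0.001, 0.018, 0, 0, 0, 0, 0.6], [0.0025, 0.02, 0, 0, 0, 0, 0.6], [0.0026, 0.02, 0, 0, 0, 0, 0.6], [0.0026, 0.02, 0, 0, 0, 0, 0.6], [0.0026, 0.02, 0, 0, 0, 0, 0.6]])

```text
t: 6.0
tool_pos: [0.4493, 0.341, 0.0289]
orientation: [179.9, 0.7, 82.3]
wrist_force: [-0.9, -18.2, 22.4]
gripper_width: 0.635
```

>>> carry_out(steps=[[0.0007, 0.005, 0, 0, 0, 0, 0.6], [0.0007, 0.005, 0, 0, 0, 0, 0.6], [0, 0, 0, 0, 0, 0, 0.6]])

```text
t: 6.3
tool_pos: [0.4497, 0.3522, 0.0289]
orientation: [179.9, 0.6, 82.4]
wrist_force: [-3.5, -16.2, 21.7]
gripper_width: 0.637
```

```bash
python3 look.py g_wrist
```

```text
6.3 [0.4497 0.3522 0.0289] [179.9194   0.579   82.395 ] [-22.7952  36.9402 -23.5726 107.3908  22.3577  40.6345 -67.0579]
```

View pics/g_wrist.png

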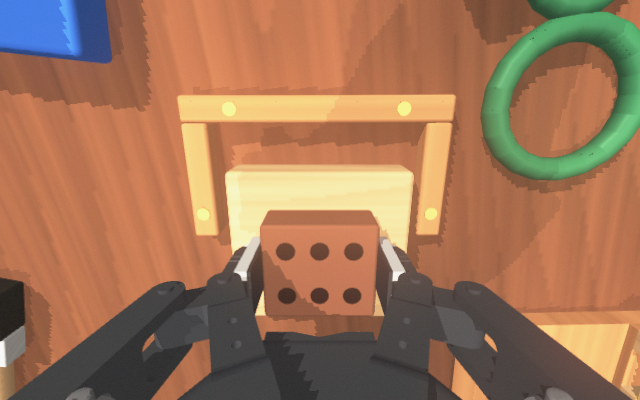

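>>> carry_out(steps=[[0.0006, 0.005, 0, 0, 0, 0, 0.6], [0.0006, 0.005, 0, 0, 0, 0, 0.6], [0.0006, 0.005, 0, 0, 0, 0, 0.6], [0.0003, 0.003, 0, 0, 0, 0, 0.6], [0, 0, 0, 0, 0, 0, 0.6]])

```text
t: 6.85
tool_pos: [0.4529, 0.3709, 0.0289]
orientation: [179.8, 0.4, 82.4]
wrist_force: [-0.6, -12.9, 18.4]
gripper_width: 0.641
```

>>> carry_out(steps=[[0.0003, 0.002, 0, 0, 0, 0, 0.6], [0, 0, 0, 0, 0, 0, 0.6]])

```text
t: 7.05
tool_pos: [0.4529, 0.3709, 0.0289]
orientation: [179.9, 0.6, 82.3]
wrist_force: [-3.3, -16.6, 22.6]
gripper_width: 0.639
```

```bash
python3 look.py h_wrist
```

```text
7.05 [0.4529 0.3709 0.0289] [179.8764   0.6285  82.3271] [-24.3502  37.9848 -23.4626 105.2943  22.3726  41.7306 -68.0894]
```

View pics/h_wrist.png

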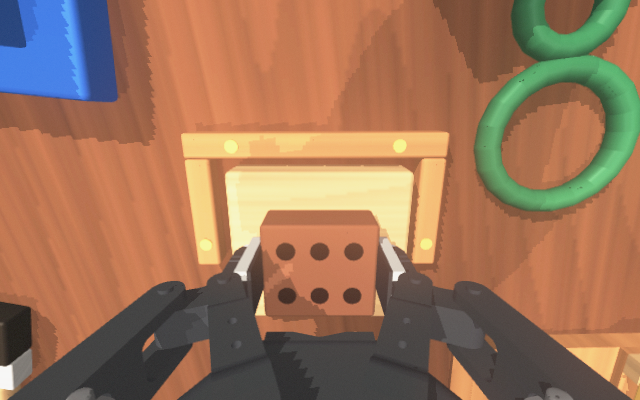

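>>> carry_out(steps=[[0.0004, 0.003, 0, 0, 0, 0, 0.6], [0, 0, 0, 0, 0, 0, 0.6]])

```text
t: 7.3
tool_pos: [0.4534, 0.3742, 0.0289]
orientation: [179.9, 0.6, 82.3]
wrist_force: [-1.8, -15.5, 19.6]
gripper_width: 0.638
```

>>> carry_out(steps=[[0.0004, 0.003, 0, 0, 0, 0, 0.6], [0, 0, 0, 0, 0, 0, 0.6]])

```text
t: 7.5
tool_pos: [0.4537, 0.3758, 0.0289]
orientation: [179.9, 0.7, 82.3]
wrist_force: [-3.1, -20.8, 24.6]
gripper_width: 0.639
```

>>> carry_out(steps=[[0.0004, 0.003, 0, 0, 0, 0, 0.6], [0, 0, 0, 0, 0, 0, 0.6]])

```text
t: 7.7
tool_pos: [0.4537, 0.3758, 0.0289]
orientation: [179.9, 1.1, 82.3]
wrist_force: [-6.5, -27.0, 32.6]
gripper_width: 0.64
```

```bash
python3 look.py i_wrist
```

```text
7.7 [0.4537 0.3758 0.0289] [179.9245   1.0507  82.2733] [-24.9957  38.4019 -23.3249 104.4308  22.4256  42.5554 -68.5031]
```

View pics/i_wrist.png

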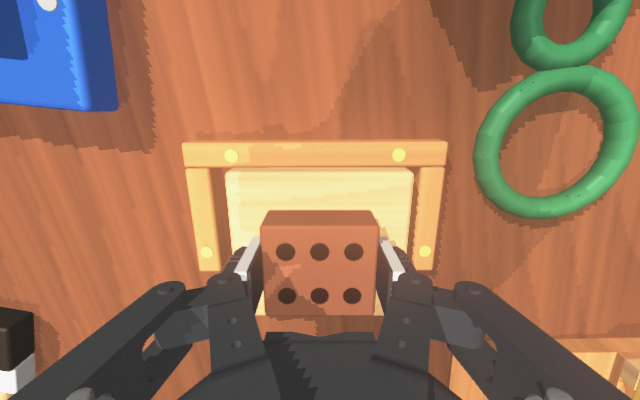

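>>> carry_out(steps=[[0.0004, 0.003, 0, 0, 0, 0, 0.6], [0, 0, 0, 0, 0, 0, 0.6], [0, 0, 0, 0, 0, 0, 0.6]])

```text
t: 8.05
tool_pos: [0.4537, 0.3759, 0.0289]
orientation: [180.0, 1.3, 82.2]
wrist_force: [-8.4, -33.2, 38.1]
gripper_width: 0.64
```

>>> carry_out(steps=[[-0.0005, -0.004, 0, 0, 0, 0, 0.6], [0, 0, 0, 0, 0, 0, 0.3], [0, 0, 0.0, 0, 0, 0, 0.1], [0, 0, 0, 0, 0, 0, 0], [0, 0, 0.03, 0, 0, 0, 0]])

```text
t: 8.55
tool_pos: [0.449, 0.3853, 0.054]
orientation: [-179.7, 0.3, 82.7]
wrist_force: [-0.4, 0.0, 0.3]
gripper_width: 1.002
```

>>> carry_out(steps=[[0, -0.01, 0.045, 0, 0, 0, 0], [0, -0.01, 0.045, 0, 0, 0, 0], [0, -0.01, 0.045, 0, 0, 0, 0], [0, 0, 0, 0, 0, 0, 0], [0, 0, 0, 0, 0, 0, 0]])

```text
t: 9.05
tool_pos: [0.4523, 0.3579, 0.1935]
orientation: [179.9, -0.1, 82.6]
wrist_force: [0.2, -0.0, -0.4]
gripper_width: 0.999
```

```bash
python3 look.py j_wrist rivet_block fence slot1; python3 - <<'E'
import pickle
from h import *
i,im=pickle.load(open('j_wrist.pkl','rb'))
print(proj('wrist',[[.4507,.3723,.024]],i))
E
```

```text
9.05 [0.4523 0.3579 0.1935] [179.8706  -0.1278  82.615 ] [-17.7926  24.2582 -29.5803 101.8143  13.9624  57.3861 -60.1348]
rivet_block 0.86 [321.2 158.7] [0.4572 0.3773]
rivet_block 0.83 [165.9  42.3] [0.3127 0.5176]
slot1 0.97 [473.8 370.4] [0.6255 0.0694]
slot1 0.87 [483.4 257.7] [0.6348 0.2376]
slot1 0.73 [477.2 300.3] [0.6285 0.179 ]
[[316.07704078 167.33725198]]
```

View pics/j_wrist.png

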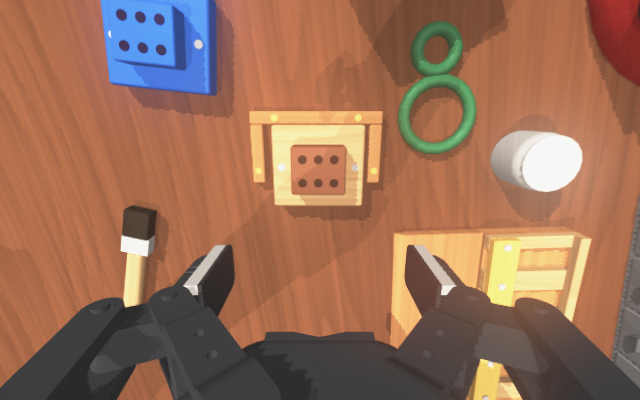

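```bash
python3 - <<'E'
import pickle
from h import *
i,im=pickle.load(open('j_wrist.pkl','rb'))
crop('',im,240,95,400,215,5,'j1.png')
E
```

```text
(no output)
```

View pics/j1.png

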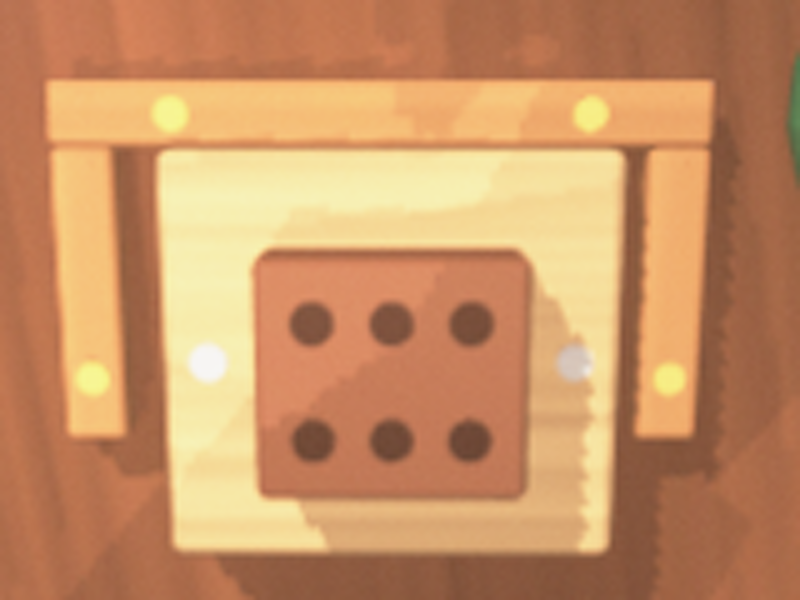

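>>> carry_out(steps=[[0.005, -0.026, 0.011, 0, 0, -8.3, 0], [0.005, -0.026, 0.011, 0, 0, -8.3, 0], [0.005, -0.026, 0.011, 0, 0, -8.3, 0], [0.005, -0.026, 0.011, 0, 0, -8.3, 0], [0.005, -0.026, 0.011, 0, 0, -8.3, 0]])

```text
t: 9.75
tool_pos: [0.476, 0.2261, 0.2462]
orientation: [-179.9, 0.1, 40.8]
wrist_force: [1.1, -0.3, 0.1]
gripper_width: 1.001
```

```bash
python3 -c "
from h import *
s=r.read_state();print(s['qpos'],s['orientation'])"
```

```text
[-10.76434602  14.64625221 -20.57793519 105.54377404   5.78538081
  60.98359536 -82.74185022] [-1.79932694e+02  1.41240476e-01  4.08124054e+01]
```

>>> carry_out(steps=[[0.005, -0.026, 0.011, 0, 0, -8.3, 0], [0.005, -0.026, 0.011, 0, 0, -8.3, 0], [0.005, -0.026, 0.011, 0, 0, -8.3, 0], [0.005, -0.026, 0.011, 0, 0, -8.3, 0], [0.005, -0.026, 0.011, 0, 0, -8.3, 0]])

```text
t: 10.25
tool_pos: [0.5012, 0.0962, 0.3012]
orientation: [180.0, 0.2, -0.7]
wrist_force: [0.3, 0.2, -0.3]
gripper_width: 0.998
```

>>> carry_out(steps=[[0, 0, 0, 0, 0, 0, 0], [0, 0, 0, 0, 0, 0, 0]])

```text
t: 10.45
tool_pos: [0.5014, 0.097, 0.3012]
orientation: [-180.0, 0.1, -0.4]
wrist_force: [-0.9, 0.9, -0.3]
gripper_width: 1.003
```

```bash
python3 look.py k_wrist slot1 rack; python3 - <<'E'
from h import *
for c in('scene','side'):
    im=r.grab_frame(c);cv2.imwrite(f'pics/k_{c}.png',im[:,:,::-1])
    for d in r.place_of('file1',c):
        if d['score']>.2: print(c,round(d['score'],2),np.round(d['centre'],1),at(c,d['centre'],.01)[:2])
E
```

```text
10.45 [0.5014 0.097  0.3012] [-179.9999    0.1042   -0.359 ] [  -4.1799    9.2642  -10.9599  104.0406    1.8758   66.9729 -106.0962]
slot1 0.76 [345.5  73.5] [0.6217 0.0608]
slot1 0.68 [213.1  61.2] [0.6374 0.2369]
slot1 0.65 [380.9  75.2] [0.6193 0.0131]
slot1 0.65 [298.6  68.3] [0.6285 0.1237]
slot1 0.56 [256.5  67.4] [0.6298 0.18  ]
scene 0.82 [272.7 185.7] [ 0.50048248 -0.18030353]
scene 0.71 [251.5 179.5] [ 0.50128834 -0.26881835]
scene 0.56 [205.3 177.2] [ 0.55135972 -0.44211947]
side 0.72 [333.1 260. ] [ 0.49698869 -0.19693735]
side 0.65 [341.9 278.6] [ 0.50578775 -0.27745663]
side 0.21 [351.7 163.7] [0.67535821 0.3400127 ]
```

View pics/k_wrist.png

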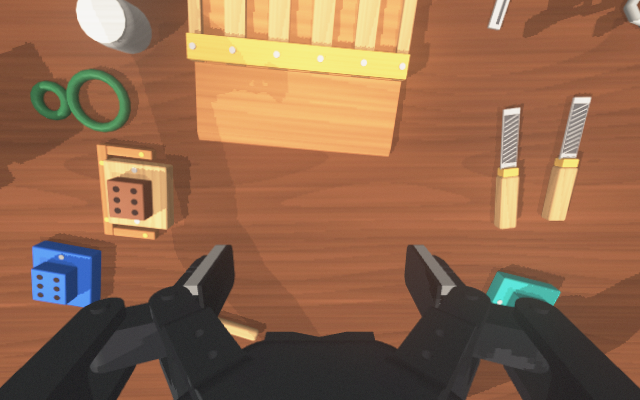

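View pics/k_scene.png

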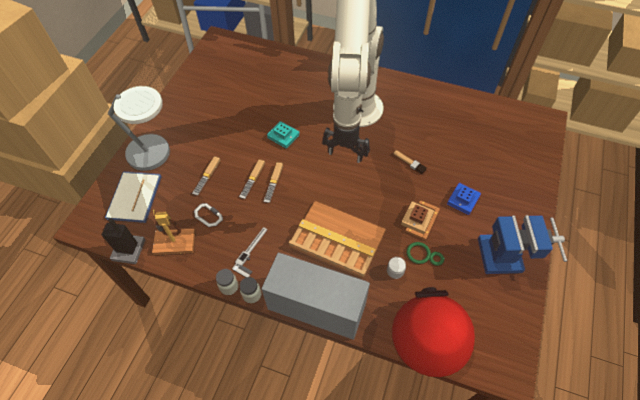

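```bash
python3 - <<'E'
import pickle
from h import *
i,im=pickle.load(open('k_wrist.pkl','rb'))
crop('',im,180,0,440,170,3,'k1.png');crop('',im,480,80,600,240,3.7,'k2.png')
E
```

```text
(no output)
```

View pics/k1.png

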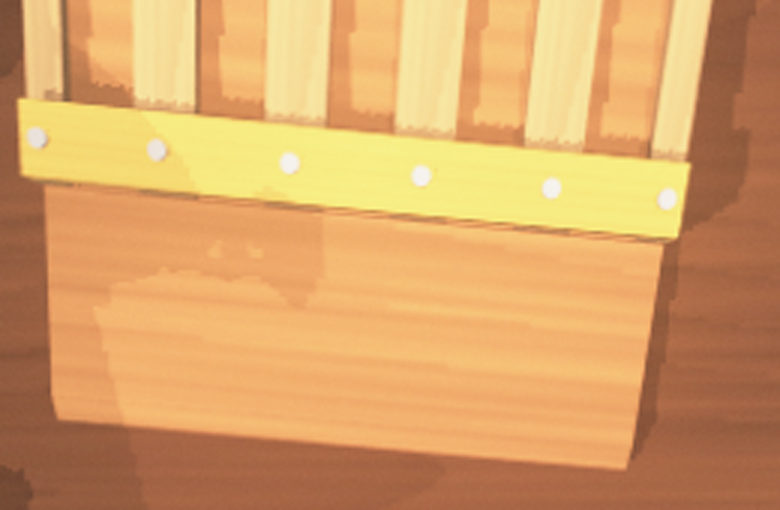

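View pics/k2.png

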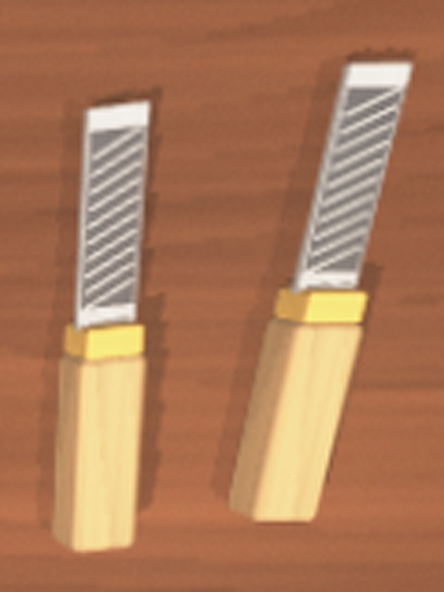

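```bash
python3 - <<'E'
import pickle
from fit import *
i,im=pickle.load(open('k_wrist.pkl','rb'))
print('rack');fit('wrist',i,[179.5,-.5],3,[(18,98),(20,175),(690,163),(680,238)],
 [(30,142,36.5),(0,142,36.5),(30,-142,36.5),(0,-142,36.5)],[.62,.12,-.1])
F=[(85,11,11.5),(85,-11,11.5),(-13,13,20),(-13,-13,20),(-98,13,20),(-98,-13,20),(-98,13,0)]
print('files')
fit('wrist',i,[479.5,79.5],3.7,[(88,108),(150,100),(78,358),(145,357),(77,550),(133,545),(55,540)],F,[.5,-.19,0])
fit('wrist',i,[479.5,79.5],3.7,[(347,65),(412,63),(277,322),(363,322),(255,520),(310,520),(230,508)],F,[.5,-.27,-.2])
E
```

```text
rack
[0.6256 0.1244] yaw -5.23 res px [[-0.5, -0.4], [0.1, 0.4], [0.6, -0.2], [-0.2, 0.2]]
files
[ 0.4921 -0.1855] yaw 7.02 res px [[-0.1, -0.4], [-0.8, -0.4], [1.3, 0.7], [1.3, -1.2], [-1.0, 1.6], [1.0, 1.0], [-2.4, -0.5]]
[ 0.5052 -0.2683] yaw -0.08 res px [[0.1, -1.1], [-1.2, -0.8], [5.7, 0.2], [0.7, 0.1], [-1.1, 1.1], [1.2, 1.1], [-3.9, -0.1]]
```

>>> carry_out(steps=[[-0.007, -0.041, -0.024, 0, 0, 1, 0], [-0.007, -0.041, -0.024, 0, 0, 1, 0], [-0.007, -0.041, -0.024, 0, 0, 1, 0], [-0.007, -0.041, -0.024, 0, 0, 1, 0], [-0.007, -0.041, -0.024, 0, 0, 1, 0]])

```text
t: 11.3
tool_pos: [0.4665, -0.1091, 0.1817]
orientation: [180.0, -0.1, 4.7]
wrist_force: [0.4, 0.3, 0.1]
gripper_width: 0.994
```

>>> carry_out(steps=[[-0.007, -0.041, -0.024, 0, 0, 1, 0], [-0.005, -0.041, -0.024, 0, 0, 1, 0], [0, 0, 0, 0, 0, 0, 0], [0, 0, 0, 0, 0, 0, 0]])

```text
t: 11.7
tool_pos: [0.454, -0.1904, 0.1336]
orientation: [-179.9, 0.1, 6.5]
wrist_force: [-0.4, 0.4, 1.0]
gripper_width: 1.002
```

```bash
python3 look.py l_wrist file1
```

```text
11.7 [ 0.454  -0.1904  0.1336] [-179.9486    0.0906    6.4684] [ 19.7082  18.4519  -0.0854 116.6595   0.0293  44.9926 -63.9252]
file1 0.87 [621.6 117.9] [ 0.5479 -0.4442]
file1 0.68 [320.9 151.2] [ 0.4905 -0.1879]
file1 0.63 [415.3 147.4] [ 0.5035 -0.2727]
```

View pics/l_wrist.png

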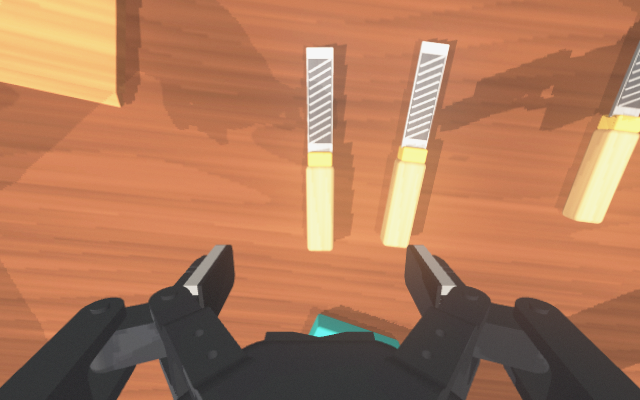

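>>> carry_out(steps=[[0.004, 0, -0.045, 0, 0, 0, 0.35], [0.003, 0, -0.045, 0, 0, 0, 0.35], [0, 0, -0.03, 0, 0, 0, 0.35], [0, 0, -0.009, 0, 0, 0, 0.35], [0, 0, 0, 0, 0, 0, 0.35]])

```text
t: 12.3
tool_pos: [0.4617, -0.1884, 0.0049]
orientation: [-179.9, 0.1, 6.7]
wrist_force: [-0.0, 0.1, 0.2]
gripper_width: 0.65
```

>>> carry_out(steps=[[0, 0, 0, 0, 0, 0, 0.9], [0, 0, 0, 0, 0, 0, 0.9], [0, 0, 0, 0, 0, 0, 0.9], [0, 0, 0, 0, 0, 0, 0.9], [0, 0, 0, 0, 0, 0, 0.9]])

```text
t: 12.8
tool_pos: [0.4635, -0.1904, 0.0075]
orientation: [179.9, -0.2, 6.6]
wrist_force: [-0.4, -0.0, 5.9]
gripper_width: 0.285
```

```bash
python3 look.py m_wrist
```

```text
12.8 [ 0.4635 -0.1904  0.0075] [179.9136  -0.207    6.6044] [ 19.4451  31.8401  -0.2123 118.6071   0.2029  29.3292 -64.3075]
```

View pics/m_wrist.png

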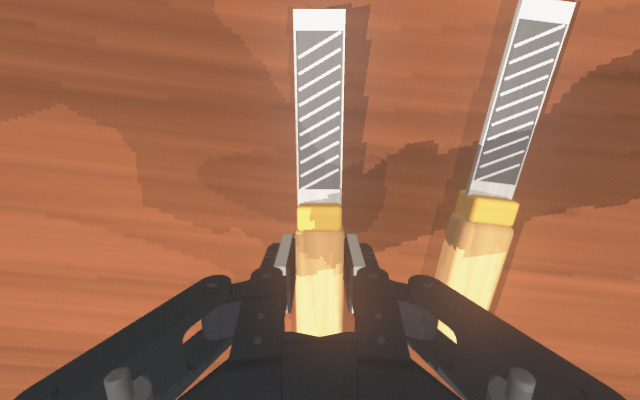

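>>> carry_out(steps=[[0, 0, 0.02, 0, 0, 0, 0.9], [0, 0, 0.03, 0, 0, 0, 0.9], [0, 0, 0.02, 0, 0, 0, 0.9], [0, 0, 0, 0, 0, 0, 0.9], [0, 0, 0, 0, 0, 0, 0.9]])

```text
t: 13.35
tool_pos: [0.4623, -0.1902, 0.0763]
orientation: [179.9, -0.1, 6.6]
wrist_force: [0.5, -0.3, -1.2]
gripper_width: 0.284
```

```bash
python3 look.py n_wrist; cat >> fit.py <<'E'
def infile(i,s,pts,h0):
    "blade tip L,R and ferrule front-top L,R pixels, file held/lying with underside at h0 -> pose"
    P=[(85,11,11.5+h0),(85,-11,11.5+h0),(0,11,19+h0),(0,-11,19+h0)]
    return fit('wrist',i,[0,0],1,pts,P,list(s['tool_pos'][:2])+[np.radians(s['orientation'][2])])
E
python3 - <<'E'
import pickle
from h import *
i,im=pickle.load(open('n_wrist.pkl','rb'));crop('',im,240,0,400,260,2.3,'n1.png')
E
```

```text
13.35 [ 0.4623 -0.1902  0.0763] [179.9376  -0.1276   6.5943] [ 19.4235  24.4322  -0.1639 117.6673   0.1116  37.7586 -64.2195]
```

View pics/n1.png

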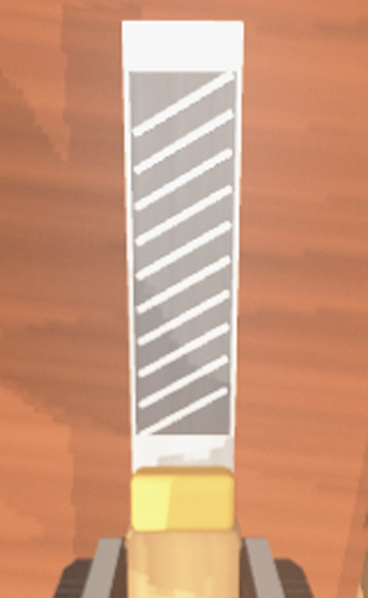

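```bash
python3 - <<'E'
import pickle
from fit import *
i,im=pickle.load(open('n_wrist.pkl','rb'));s=r.read_state()
for h in(67.,69,71): infile(i,s,[(293,8.7),(346.1,8.7),(297.4,206.5),(342.6,206.1)],h)
a=np.radians(-5.23);ex=np.array([np.cos(a),np.sin(a)]);ey=np.array([-ex[1],ex[0]])
for k,y in enumerate((-112,-56,0,56,112)): print(k+1,np.round([.6256,.1244]+ey*y/1000,4))
E
```

```text
[ 0.4893 -0.1875] yaw 6.78 res px [[0.5, 0.2], [-0.5, 0.1], [-0.2, -0.4], [0.2, -0.1]]
[ 0.4891 -0.1875] yaw 6.78 res px [[0.1, -0.7], [-0.1, -0.8], [-0.6, 1.5], [0.5, 1.7]]
[ 0.4885 -0.1876] yaw 6.77 res px [[-0.3, -0.9], [0.3, -1.0], [-0.9, 3.9], [0.8, 4.2]]
1 [0.6154 0.0129]
2 [0.6205 0.0686]
3 [0.6256 0.1244]
4 [0.6307 0.1802]
5 [0.6358 0.2359]
```

>>> carry_out(steps=[[0.0053, 0.043, 0, 0, 0, -2.4, 0.9], [0.0053, 0.043, 0, 0, 0, -2.4, 0.9], [0.0053, 0.043, 0, 0, 0, -2.4, 0.9], [0.0053, 0.043, 0, 0, 0, -2.4, 0.9], [0.0053, 0.043, 0, 0, 0, -2.4, 0.9]])

```text
t: 13.9
tool_pos: [0.4871, 0.0266, 0.0741]
orientation: [180.0, 0.1, -5.5]
wrist_force: [0.4, -0.9, -2.0]
gripper_width: 0.283
```

>>> carry_out(steps=[[0, 0, -0.02, 0, 0, 0, 0.9], [0, 0, -0.02, 0, 0, 0, 0.9], [0, 0, 0, 0, 0, 0, 0.9], [0, 0, 0, 0, 0, 0, 0.9]])

```text
t: 14.3
tool_pos: [0.487, 0.0247, 0.0344]
orientation: [180.0, 0.2, -5.4]
wrist_force: [-0.0, -0.4, -1.6]
gripper_width: 0.283
```

```bash
python3 look.py o_wrist slot1
```

```text
14.3 [0.487  0.0247 0.0344] [179.9577   0.1619  -5.4235] [  -6.2266   28.1012    0.1974  119.8651   -0.1571   32.2011 -101.3427]
```

View pics/o_wrist.png

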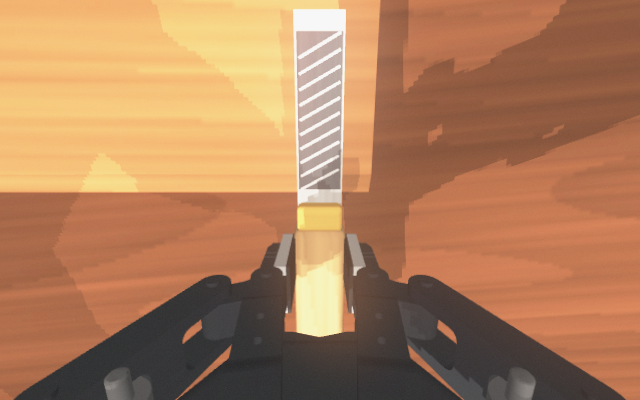

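```bash
python3 - <<'E'
import pickle
from h import *
i,im=pickle.load(open('o_wrist.pkl','rb'))
a=np.radians(-5.23);ex=np.array([np.cos(a),np.sin(a)]);ey=np.array([-ex[1],ex[0]])
crop('',im,280,0,420,220,2.7,'o1.png')
for p in((380,5),(375.5,95),(371,185)):
    d=at('wrist',p,.012,i)[:2]-[.6256,.1244]; print(d@ex,d@ey)
for p in((319.5,9),(320,205)):
    d=at('wrist',p,.0385,i)[:2]-[.6256,.1244]; print(d@ex,d@ey)
E
```

```text
-0.008100843150918382 -0.14238787451095009
-0.049687170152643484 -0.14249009524697973
-0.09929661438064737 -0.14250740547558063
-0.017514262579933874 -0.11252990646457944
-0.10293035580763629 -0.11257210973371759
```

View pics/o1.png

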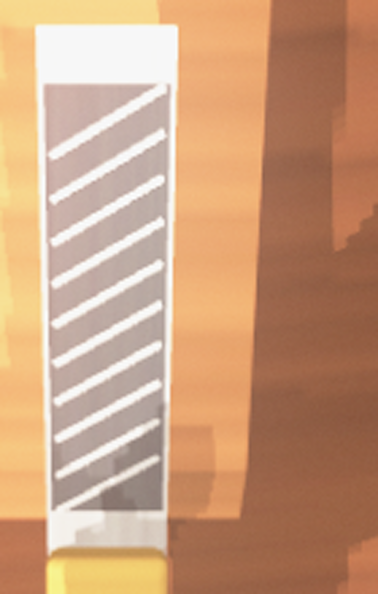

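>>> carry_out(steps=[[0, 0, -0.0135, 0, 0, 0, 0.9], [0, 0, 0, 0, 0, 0, 0.9], [0.0199, -0.0018, 0, 0, 0, 0, 0.9], [0.0199, -0.0018, 0, 0, 0, 0, 0.9], [0, 0, 0, 0, 0, 0, 0.9]])

```text
t: 14.9
tool_pos: [0.5315, 0.021, 0.0224]
orientation: [-180.0, -0.2, -5.5]
wrist_force: [-0.0, 0.0, -0.3]
gripper_width: 0.285
```

```bash
python3 look.py p_wrist
```

```text
14.9 [0.5315 0.021  0.0224] [-179.9749   -0.2412   -5.4548] [  -5.3702   32.2633    0.2494  114.2572   -0.2068   33.2383 -100.4416]
```

View pics/p_wrist.png

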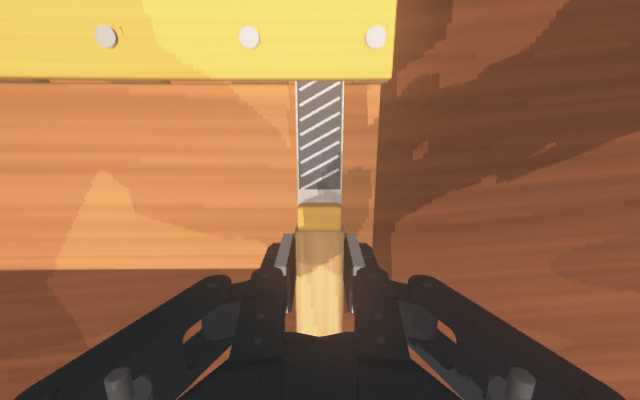

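>>> carry_out(steps=[[0.0179, -0.0018, -0.001, 0, 0, 0, 0.9], [0.0179, -0.0017, 0, 0, 0, 0, 0.9], [0.0119, -0.0011, 0, 0, 0, 0, 0.9], [0.005, -0.0005, 0, 0, 0, 0, 0.9], [0, 0, 0, 0, 0, 0, 0.9]])

```text
t: 15.45
tool_pos: [0.5805, 0.0162, 0.0206]
orientation: [180.0, 0.0, -5.4]
wrist_force: [-0.6, 0.8, -1.9]
gripper_width: 0.282
```

>>> carry_out(steps=[[0.004, -0.0003, 0, 0, 0, 0, 0.9], [0.003, -0.0003, 0, 0, 0, 0, 0.9], [0, 0, 0, 0, 0, 0, 0.9]])

```text
t: 15.75
tool_pos: [0.5879, 0.0158, 0.0209]
orientation: [-180.0, -0.0, -5.4]
wrist_force: [0.1, 1.0, -2.3]
gripper_width: 0.281
```

```bash
python3 look.py q_wrist
```

```text
15.75 [0.5879 0.0158 0.0209] [-179.9973   -0.0196   -5.3928] [ -4.4011  36.454    0.3188 106.0047  -0.3101  37.5223 -99.2917]
```

View pics/q_wrist.png

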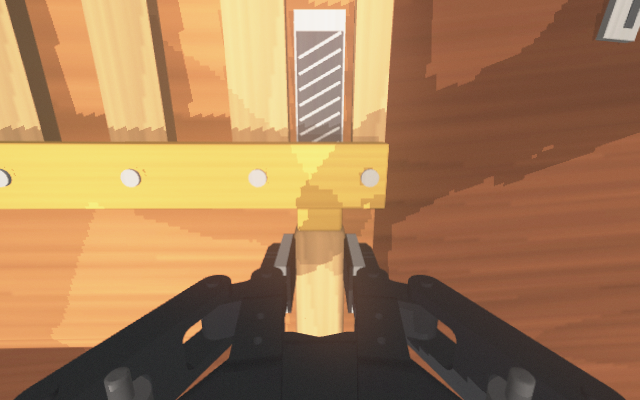

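Nearly home; ferrule at the bar. Push until contact force shows.

>>> carry_out(steps=[[0.003, -0.0003, -0.0005, 0, 0, 0, 0.9], [0, 0, 0, 0, 0, 0, 0.9]])

```text
t: 16.0
tool_pos: [0.5883, 0.0157, 0.0197]
orientation: [180.0, 0.3, -5.4]
wrist_force: [-5.7, 0.7, 1.6]
gripper_width: 0.283
```

>>> carry_out(steps=[[0.003, -0.0003, 0, 0, 0, 0, 0.9], [0, 0, 0, 0, 0, 0, 0.9]])

```text
t: 16.2
tool_pos: [0.5884, 0.0157, 0.0196]
orientation: [180.0, 0.6, -5.4]
wrist_force: [-12.5, 2.2, 9.1]
gripper_width: 0.285
```

>>> carry_out(steps=[[0.003, -0.0003, 0, 0, 0, 0, 0.9], [0, 0, 0, 0, 0, 0, 0.9]])

```text
t: 16.4
tool_pos: [0.5884, 0.0157, 0.0195]
orientation: [179.9, 0.9, -5.4]
wrist_force: [-21.0, 1.7, 17.4]
gripper_width: 0.284
```

>>> carry_out(steps=[[-0.006, 0.0005, 0.0005, 0, 0, 0, 0.9], [0, 0, 0, 0, 0, 0, 0.5], [0, 0, 0, 0, 0, 0, 0.4], [0, 0, 0, 0, 0, 0, 0.4], [0, 0, 0.03, 0, 0, 0, 0.4]])

```text
t: 16.9
tool_pos: [0.588, 0.0151, 0.0477]
orientation: [179.9, 0.4, -5.4]
wrist_force: [-0.3, 0.6, 0.1]
gripper_width: 0.603
```

>>> carry_out(steps=[[-0.01, 0, 0.045, 0, 0, 0, 0.4], [-0.02, 0, 0.04, 0, 0, 0, 0.4], [-0.02, 0, 0.04, 0, 0, 0, 0.4], [0, 0, 0, 0, 0, 0, 0.4], [0, 0, 0, 0, 0, 0, 0.4]])

```text
t: 17.4
tool_pos: [0.542, 0.0153, 0.1776]
orientation: [-180.0, -0.2, -5.4]
wrist_force: [0.8, -0.0, -0.6]
gripper_width: 0.596
```

```bash
python3 look.py r_wrist file1;python3 - <<'E'
import pickle
from h import *
i,im=pickle.load(open('r_wrist.pkl','rb'));crop('',im,240,40,480,240,3,'r1.png')
E
```

```text
17.4 [0.542  0.0153 0.1776] [-179.9613   -0.2412   -5.4084] [ -4.8362  19.279    0.454  108.3109  -0.186   52.1665 -99.7026]
file1 0.87 [582.2 189. ] [ 0.5054 -0.2692]
file1 0.83 [317.  108.1] [0.6176 0.0104]
file1 0.28 [261.3 109.5] [0.6215 0.0673]
```

View pics/r_wrist.png

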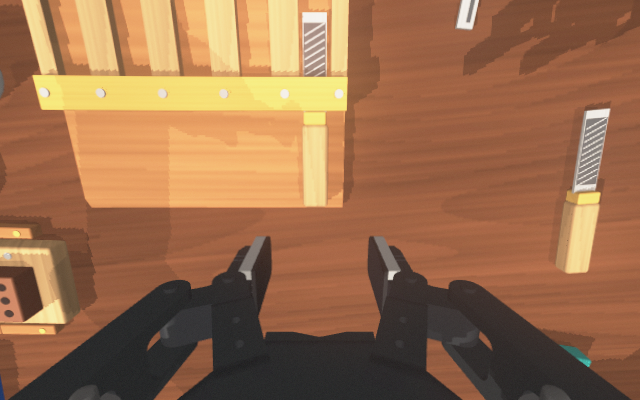

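View pics/r1.png

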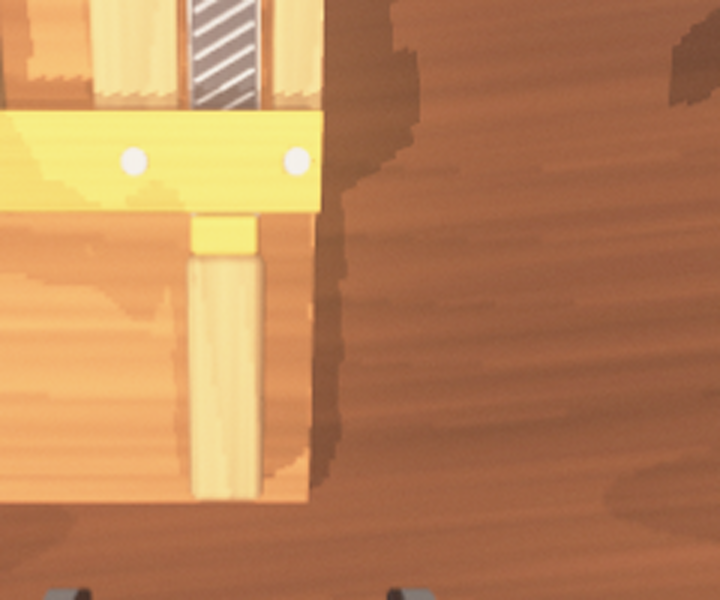

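```bash
python3 - <<'E'
import pickle
from fit import *
i,im=pickle.load(open('l_wrist.pkl','rb'))
crop('',im,370,30,470,260,2.6,'l1.png')
fit('wrist',i,[0,0],1,[(422,41),(450,44),(401,147),(428,149)],[(85,11,11.5),(85,-11,11.5),(0,11,19),(0,-11,19)],[.505,-.269,0])
E
```

```text
[ 0.5038 -0.2696] yaw -0.93 res px [[0.5, -0.3], [-1.1, 0.4], [1.8, -0.8], [-0.6, 0.4]]
```

View pics/l1.png

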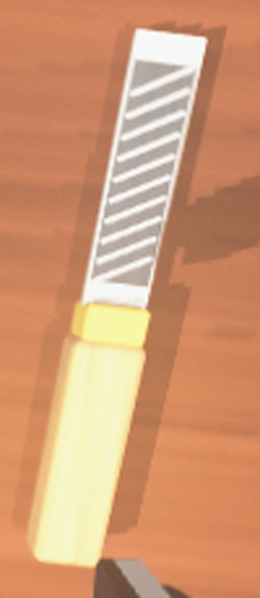

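>>> carry_out(steps=[[-0.01, -0.041, -0.007, 0, 0, 0.7, 0.35], [-0.01, -0.041, -0.007, 0, 0, 0.7, 0.35], [-0.01, -0.041, -0.007, 0, 0, 0.7, 0.35], [-0.01, -0.041, -0.007, 0, 0, 0.7, 0.35], [-0.01, -0.041, -0.007, 0, 0, 0.7, 0.35]])

```text
t: 18.0
tool_pos: [0.4896, -0.1911, 0.1388]
orientation: [-180.0, 0.2, -1.9]
wrist_force: [0.9, 1.2, 0.1]
gripper_width: 0.652
```

>>> carry_out(steps=[[-0.01, -0.041, -0.007, 0, 0, 0.7, 0.35], [-0.008, -0.039, -0.007, 0, 0, 0.7, 0.35], [0, 0, 0, 0, 0, 0, 0.35], [0, 0, 0, 0, 0, 0, 0.35]])

```text
t: 18.4
tool_pos: [0.4714, -0.2707, 0.1248]
orientation: [-179.9, 0.2, -0.7]
wrist_force: [0.5, 0.9, 0.2]
gripper_width: 0.649
```

```bash
python3 look.py s_wrist file1;python3 - <<'E'
import pickle
from h import *
i,im=pickle.load(open('s_wrist.pkl','rb'));crop('',im,260,20,380,260,2.4,'s1.png')
E
```

```text
18.4 [ 0.4714 -0.2707  0.1248] [-179.9398    0.1823   -0.6844] [ 22.3522  23.812    5.7414 110.1101  -3.1564  46.4176 -60.892 ]
file1 0.79 [524.3 104.8] [ 0.5452 -0.4433]
file1 0.76 [319.  155.9] [ 0.5047 -0.2709]
```

View pics/s1.png

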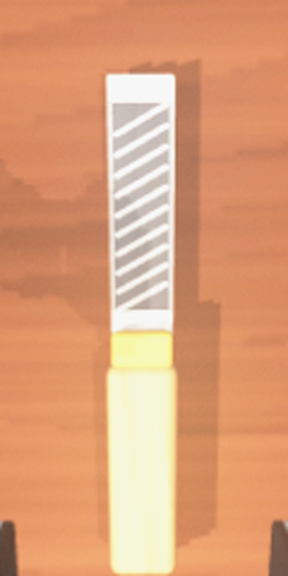

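>>> carry_out(steps=[[0.002, 0, -0.045, 0, 0, 0, 0.35], [0.001, 0, -0.045, 0, 0, 0, 0.35], [0, 0, -0.02, 0, 0, 0, 0.35], [0, 0, -0.007, 0, 0, 0, 0.35], [0, 0, 0, 0, 0, 0, 0.35]])

```text
t: 19.0
tool_pos: [0.4757, -0.2681, 0.009]
orientation: [-179.9, 0.1, -0.4]
wrist_force: [-0.2, -0.7, 0.9]
gripper_width: 0.65
```

>>> carry_out(steps=[[0, 0, 0, 0, 0, 0, 0.9], [0, 0, 0, 0, 0, 0, 0.9], [0, 0, 0, 0, 0, 0, 0.9], [0, 0, 0, 0, 0, 0, 0.9], [0, 0, 0, 0, 0, 0, 0.9]])

```text
t: 19.5
tool_pos: [0.4772, -0.2702, 0.0117]
orientation: [179.9, -0.2, -0.5]
wrist_force: [-1.3, 1.6, 6.5]
gripper_width: 0.277
```

>>> carry_out(steps=[[0, 0, 0.02, 0, 0, 0, 0.9], [0, 0, 0.03, 0, 0, 0, 0.9], [0, 0, 0.02, 0, 0, 0, 0.9], [0, 0, 0, 0, 0, 0, 0.9], [0, 0, 0, 0, 0, 0, 0.9]])

```text
t: 20.0
tool_pos: [0.476, -0.2697, 0.0803]
orientation: [180.0, -0.1, -0.5]
wrist_force: [0.1, 0.2, -1.7]
gripper_width: 0.283
```

```bash
python3 look.py t_wrist;python3 - <<'E'
import pickle
from h import *
i,im=pickle.load(open('t_wrist.pkl','rb'));crop('',im,240,0,400,260,2.3,'t1.png')
E
```

```text
20.0 [ 0.476  -0.2697  0.0803] [179.9687  -0.0796  -0.4961] [ 22.4447  27.8796   5.3328 111.161   -3.8072  41.0394 -60.4649]
```

View pics/t1.png

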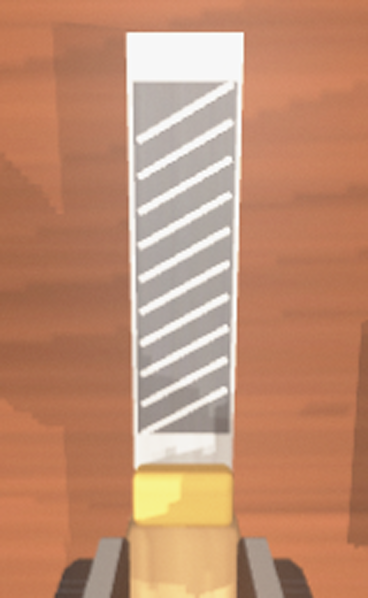

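```bash
python3 - <<'E'
import pickle
from fit import *
i,im=pickle.load(open('t_wrist.pkl','rb'));s=r.read_state()
for h in(63.,67,69): p=infile(i,s,[(294.8,14.3),(345.7,14.3),(298.3,203),(341.3,203)],h)
E
```

```text
[ 0.5031 -0.2704] yaw -0.58 res px [[0.9, 0.7], [-0.9, 0.8], [-0.1, -1.7], [0.2, -1.6]]
[ 0.5025 -0.2704] yaw -0.58 res px [[0.2, -0.9], [-0.2, -0.8], [-0.7, 1.7], [0.7, 1.8]]
[ 0.502  -0.2704] yaw -0.58 res px [[-0.2, -1.0], [0.2, -0.9], [-1.0, 4.0], [1.0, 4.1]]
```

>>> carry_out(steps=[[0.0026, 0.045, 0, 0, 0, -0.5, 0.9], [0.0026, 0.045, 0, 0, 0, -0.5, 0.9], [0.0026, 0.045, 0, 0, 0, -0.5, 0.9], [0.0026, 0.045, 0, 0, 0, -0.5, 0.9], [0.0026, 0.045, 0, 0, 0, -0.5, 0.9]])

```text
t: 20.55
tool_pos: [0.4874, -0.0429, 0.0785]
orientation: [180.0, 0.1, -3.0]
wrist_force: [0.5, 0.4, -2.1]
gripper_width: 0.282
```

>>> carry_out(steps=[[0.0026, 0.045, 0, 0, 0, -0.5, 0.9], [0.0026, 0.045, 0, 0, 0, -0.5, 0.9], [0.0026, 0.045, 0, 0, 0, -0.6, 0.9], [0.0026, 0.046, 0, 0, 0, -0.6, 0.9], [0, 0, -0.01, 0, 0, 0, 0.9]])

```text
t: 21.05
tool_pos: [0.499, 0.1457, 0.0696]
orientation: [-179.7, -0.1, -4.6]
wrist_force: [-0.4, -0.2, -1.1]
gripper_width: 0.283
```

>>> carry_out(steps=[[0, 0, -0.03, 0, 0, 0, 0.9], [0, 0, 0, 0, 0, 0, 0.9], [0, 0, 0, 0, 0, 0, 0.9]])

```text
t: 21.35
tool_pos: [0.4975, 0.1354, 0.0386]
orientation: [179.9, 0.2, -5.2]
wrist_force: [0.1, -0.2, -1.6]
gripper_width: 0.286
```

```bash
python3 look.py u_wrist; cat > chk.py <<'E'
import pickle,sys
from h import *
i,im=pickle.load(open(sys.argv[1]+'.pkl','rb'));h=float(sys.argv[2])
a=np.radians(-5.23);ex=np.array([np.cos(a),np.sin(a)]);ey=np.array([-ex[1],ex[0]])
s=r.read_state();d=s['tool_pos'][:2]-[.6256,.1244];print('tcp in rack',d@ex,d@ey,s['tool_pos'][2])
for p in eval(sys.argv[3]):
    d=at('wrist',p,h,i)[:2]-[.6256,.1244]; print(p,d@ex,d@ey)
E
python3 chk.py u_wrist .04 '[]'
```

```text
21.35 [0.4975 0.1354 0.0386] [179.8985   0.2069  -5.226 ] [ -19.9549   29.6643    2.1225  115.9759   -1.829    34.6207 -111.8267]
tcp in rack -0.12737823863110137 -0.00040357013449416625 0.039564683976678686
```

View pics/u_wrist.png

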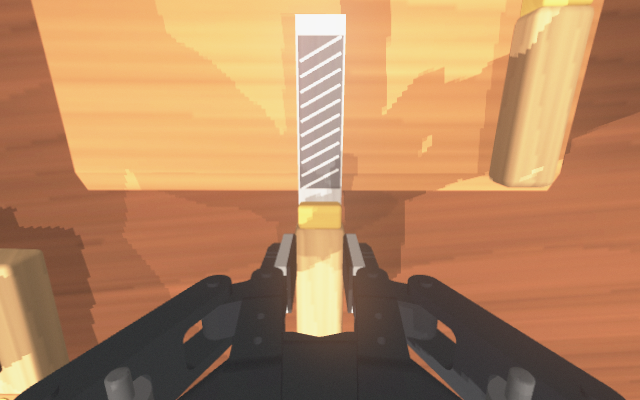

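>>> carry_out(steps=[[0, 0.001, -0.013, 0, 0, 0, 0.9], [0, 0, 0, 0, 0, 0, 0.9], [0.0199, -0.0018, 0, 0, 0, 0, 0.9], [0.0199, -0.0018, 0, 0, 0, 0, 0.9], [0, 0, 0, 0, 0, 0, 0.9]])

```text
t: 21.9
tool_pos: [0.5424, 0.1331, 0.0276]
orientation: [-180.0, -0.2, -5.3]
wrist_force: [1.2, -0.4, -2.2]
gripper_width: 0.281
```

```bash
python3 look.py v_wrist;python3 chk.py v_wrist .04 '[]'
```

```text
21.9 [0.5424 0.1331 0.0276] [-179.9543   -0.2357   -5.301 ] [ -18.2749   33.6113    2.1413  110.4942   -1.9542   35.693  -110.2097]
tcp in rack -0.08576984331234726 0.0010490070753875497 0.027179147735567007
```

View pics/v_wrist.png

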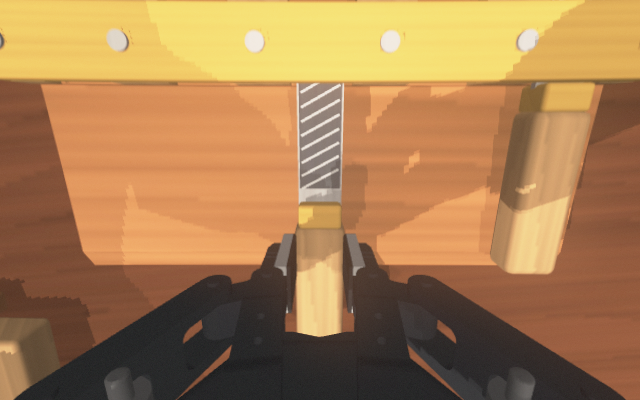

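>>> carry_out(steps=[[0.0179, -0.0017, -0.001, 0, 0, 0, 0.9], [0.0179, -0.0017, -0.0005, 0, 0, 0, 0.9], [0.0119, -0.0011, 0, 0, 0, 0, 0.9], [0.006, -0.0005, 0, 0, 0, 0, 0.9], [0, 0, 0, 0, 0, 0, 0.9]])

```text
t: 22.45
tool_pos: [0.5927, 0.1286, 0.0253]
orientation: [180.0, -0.0, -5.2]
wrist_force: [-0.4, 0.2, -1.2]
gripper_width: 0.281
```

>>> carry_out(steps=[[0.004, -0.0003, 0, 0, 0, 0, 0.9], [0.003, -0.0003, 0, 0, 0, 0, 0.9], [0, 0, 0, 0, 0, 0, 0.9]])

```text
t: 22.75
tool_pos: [0.5994, 0.1283, 0.0253]
orientation: [-180.0, 0.0, -5.2]
wrist_force: [0.2, 0.4, -1.5]
gripper_width: 0.281
```

>>> carry_out(steps=[[0.003, -0.0003, -0.0005, 0, 0, 0, 0.9], [0, 0, 0, 0, 0, 0, 0.9]])

```text
t: 22.95
tool_pos: [0.5996, 0.1282, 0.0241]
orientation: [180.0, 0.3, -5.2]
wrist_force: [-6.1, 0.9, 1.8]
gripper_width: 0.277
```

>>> carry_out(steps=[[0.003, -0.0003, -0.0005, 0, 0, 0, 0.9], [0, 0, 0, 0, 0, 0, 0.9]])

```text
t: 23.15
tool_pos: [0.5997, 0.1282, 0.0238]
orientation: [179.9, 0.6, -5.1]
wrist_force: [-14.2, 0.3, 11.3]
gripper_width: 0.283
```

Home (stopped at 0.5997). One more small push, then release.

>>> carry_out(steps=[[0.002, -0.0002, 0, 0, 0, 0, 0.9], [-0.006, 0.0005, 0.0005, 0, 0, 0, 0.9], [0, 0, 0, 0, 0, 0, 0.45], [0, 0, 0, 0, 0, 0, 0.4], [0, 0, 0, 0, 0, 0, 0.4]])

```text
t: 23.65
tool_pos: [0.6027, 0.1277, 0.0252]
orientation: [-180.0, -0.1, -5.2]
wrist_force: [0.1, -0.2, 0.1]
gripper_width: 0.6
```

>>> carry_out(steps=[[0, 0, 0.03, 0, 0, 0, 0.4], [-0.01, 0, 0.045, 0, 0, 0, 0.4], [-0.02, 0, 0.04, 0, 0, 0, 0.4], [-0.02, 0, 0.04, 0, 0, 0, 0.4], [0, 0, 0, 0, 0, 0, 0.4]])

```text
t: 24.15
tool_pos: [0.5539, 0.1289, 0.1861]
orientation: [-179.8, -0.5, -5.2]
wrist_force: [1.3, 0.3, 0.3]
gripper_width: 0.603
```

>>> carry_out(steps=[[0, 0, 0, 0, 0, 0, 0.4]])

```text
t: 24.25
tool_pos: [0.5528, 0.128, 0.1816]
orientation: [-179.9, -0.2, -5.2]
wrist_force: [-0.1, 0.3, -1.2]
gripper_width: 0.596
```

```bash
python3 look.py w_wrist file1;python3 - <<'E'
from h import *
im=r.grab_frame('side')
for d in r.place_of('file1','side'):
        if d['score']>.2: print(round(d['score'],2),np.round(d['centre'],1),at('side',d['centre'],.01)[:2])
cv2.imwrite('pics/w_side.png',im[:,:,::-1])
E
```

```text
24.25 [0.5528 0.128  0.1816] [-179.9236   -0.2195   -5.2009] [ -17.9465   21.3782    2.7194  104.6762   -1.2217   53.7413 -109.8961]
file1 0.83 [318.8 108.7] [0.6277 0.1218]
file1 0.75 [428.  112.4] [0.6136 0.0092]
0.76 [357.3 213.6] [0.61965457 0.01667165]
0.71 [367.2 321.2] [ 0.53602797 -0.44096061]
0.53 [355.5 192.9] [0.64243911 0.13840793]
```

View pics/w_wrist.png

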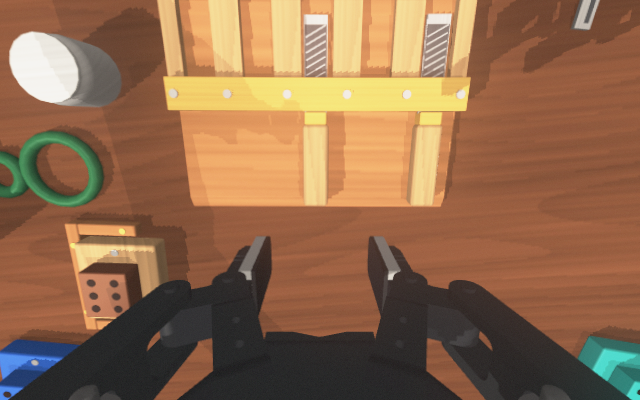

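View pics/w_side.png

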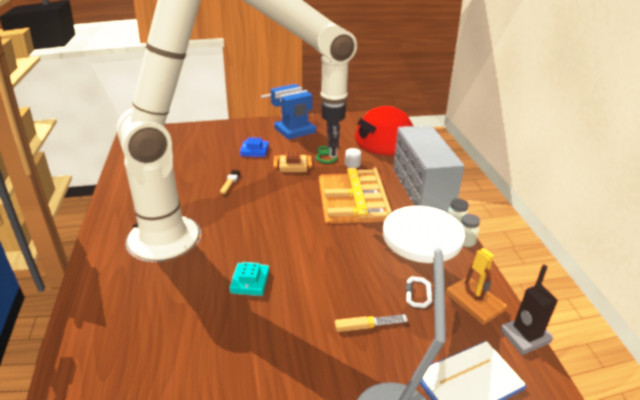

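View pics/s_wrist.png

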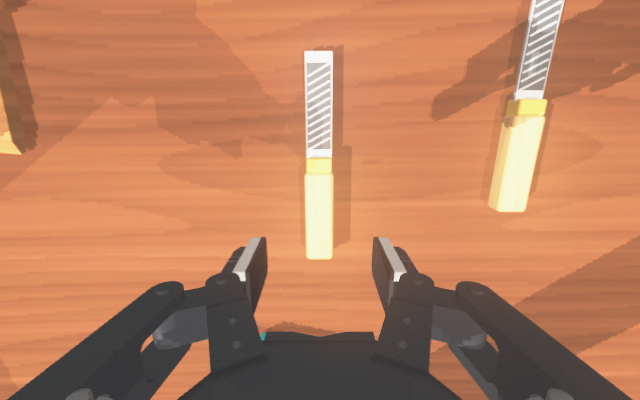

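```bash
python3 - <<'E'
import pickle
from fit import *
i,im=pickle.load(open('s_wrist.pkl','rb'))
fit('wrist',i,[0,0],1,[(513,116),(545,117),(500,210),(526,211)],[(-13,13,20),(-13,-13,20),(-98,13,20),(-98,-13,20)],[.545,-.443,0])
print(proj('side',[[.545+.085,-.443,.01],[.545,-.443,.01]]))
E
```

```text
[ 0.5503 -0.4416] yaw 1.32 res px [[-0.4, -0.6], [0.5, -3.0], [-2.3, 3.8], [1.4, 1.9]]
[[403.18573631 316.89689757]
 [370.86540912 321.33528354]]
```

```bash
python3 - <<'E'
from h import *
print('base',at('scene',(147,152),0))
# lamp head triangulate
o1,d1=ray('scene',(138,105));o2,d2=ray('side',(424,233))
A=np.c_[d1,-d2];t=np.linalg.lstsq(A,o2-o1,rcond=None)[0];print(o1+d1*t[0],o2+d2*t[1])
for z in(.0,.2,.35,.5):print(at('scene',(138,105),z),at('side',(424,233),z))
E
```

```text
base [ 0.51333663 -0.72715658  0.        ]
[ 0.58051874 -0.57717838  0.38904892] [ 0.58264279 -0.57852595  0.38863969]
[ 0.30150613 -0.89880993  0.        ] [ 0.8078406  -0.10554813  0.        ]
[ 0.44493931 -0.73346746  0.2       ] [ 0.69195032 -0.34894984  0.2       ]
[ 0.55251419 -0.6094606   0.35      ] [ 0.60503261 -0.53150112  0.35      ]
[ 0.66008907 -0.48545375  0.5       ] [ 0.5181149  -0.71405241  0.5       ]
```

>>> carry_out(steps=[[-0.003, -0.0475, -0.004, 0, 0, 0.5, 0.35], [-0.003, -0.0475, -0.004, 0, 0, 0.5, 0.35], [-0.003, -0.0475, -0.004, 0, 0, 0.5, 0.35], [-0.003, -0.0475, -0.004, 0, 0, 0.5, 0.35], [-0.003, -0.0475, -0.004, 0, 0, 0.5, 0.35]])

```text
t: 24.95
tool_pos: [0.5358, -0.1116, 0.1583]
orientation: [180.0, 0.1, -2.7]
wrist_force: [0.6, 0.5, -0.3]
gripper_width: 0.649
```

>>> carry_out(steps=[[-0.003, -0.0475, -0.004, 0, 0, 0.5, 0.35], [-0.003, -0.0475, -0.004, 0, 0, 0.5, 0.35], [-0.003, -0.0475, -0.004, 0, 0, 0.5, 0.35], [-0.003, -0.0475, -0.004, 0, 0, 0.5, 0.35], [0, 0, 0, 0, 0, 0, 0.35]])

```text
t: 25.45
tool_pos: [0.5206, -0.3094, 0.142]
orientation: [179.7, 0.2, -1.3]
wrist_force: [-0.4, 0.6, -0.3]
gripper_width: 0.653
```

>>> carry_out(steps=[[0, 0, -0.005, 0, 0, 0, 0.35]])

```text
t: 25.55
tool_pos: [0.5236, -0.3019, 0.1375]
orientation: [180.0, 0.1, -0.9]
wrist_force: [0.6, 1.3, 0.7]
gripper_width: 0.648
```

```bash
python3 look.py x_wrist file1;python3 - <<'E'
from h import *
for c in ('scene','side'):
    im=r.grab_frame(c);cv2.imwrite(f'pics/x_{c}.png',im[:,:,::-1])
E
```

```text
25.55 [ 0.5236 -0.3019  0.1375] [179.9915   0.0892  -0.9432] [ 20.0431  28.3156   9.6262 101.1349  -5.7862  51.1058 -58.7613]
```

View pics/x_wrist.png

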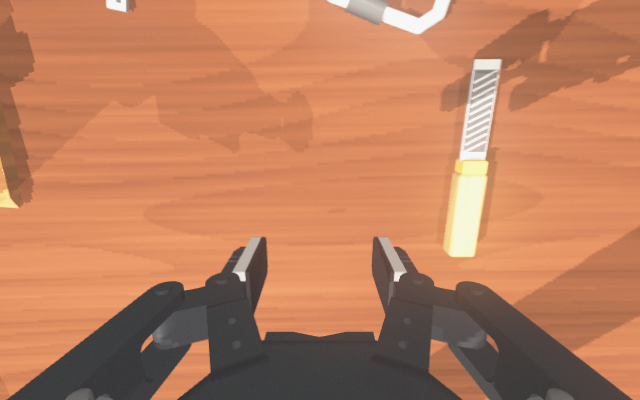

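View pics/x_side.png

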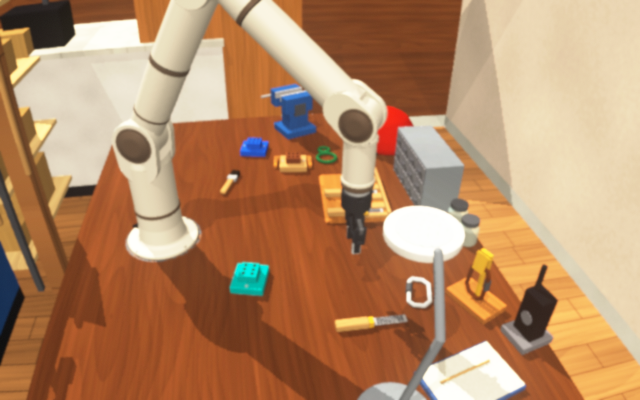

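View pics/x_scene.png

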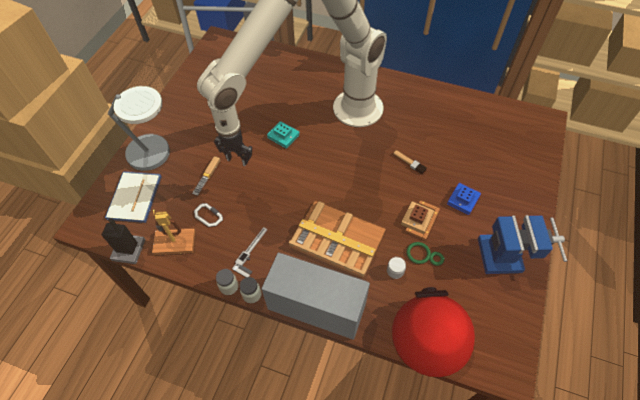

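```bash
python3 - <<'E'
from h import *
o1,d1=ray('scene',(224,90));o2,d2=ray('side',(355,122))
t=np.linalg.lstsq(np.c_[d1,-d2],o2-o1,rcond=None)[0];print('wrist joint',o1+d1*t[0],o2+d2*t[1],r.read_state()['tool_pos'])
H=np.array([.581,-.578,.389])
for rad in(.06,.07,.08,.09):
    a=np.linspace(0,2*np.pi,8,endpoint=False)
    P=H+np.c_[rad*np.cos(a),rad*np.sin(a),0*a]
    print(rad,np.ptp(proj('scene',P),axis=0),np.ptp(proj('side',P),axis=0))
from fit import *
import pickle
i,im=pickle.load(open('x_wrist.pkl','rb'))
crop('',im,430,40,520,270,2.6,'x1.png')
fit('wrist',i,[0,0],1,[(474,60),(501,60),(456,162),(487,162),(448,255),(474,256)],[(85,11,11.5),(85,-11,11.5),(0,11,19),(0,-11,19),(-98,13,20),(-98,-13,20)],[.545,-.443,0])
E
```

```text
wrist joint [ 0.50989305 -0.28548425  0.48575468] [ 0.5143821  -0.28779961  0.48336718] [ 0.52490074 -0.29736996  0.13787245]
0.06 [37.01329557 25.96208683] [60.72431009 39.08793604]
0.07 [43.1835132  30.29333303] [71.06974778 45.63959492]
0.08 [49.35434713 34.62653408] [81.47842455 52.20834588]
0.09 [55.52588553 38.9619705 ] [91.94905564 58.79663973]
[ 0.5489 -0.4432] yaw -1.14 res px [[-0.2, -0.4], [-0.7, -0.5], [7.0, -0.4], [0.6, -0.3], [-0.7, 4.8], [-0.3, 4.0]]
```

View pics/x1.png

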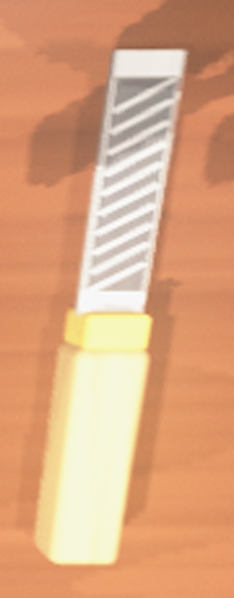

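>>> carry_out(steps=[[-0.01, -0.047, 0, 0, 0, 0, 0.35], [-0.008, -0.048, 0, 0, 0, 0, 0.35], [0, -0.048, 0, 0, 0, 0, 0.35], [0, 0, 0, 0, 0, 0, 0.35], [0, 0, 0, 0, 0, 0, 0.35]])

```text
t: 26.25
tool_pos: [0.5064, -0.443, 0.1385]
orientation: [-180.0, 0.0, -0.8]
wrist_force: [-0.1, 1.0, 0.6]
gripper_width: 0.65
```

```bash
python3 look.py y_wrist file1;python3 - <<'E'
from h import *
import pickle
for c in ('scene',):
    im=r.grab_frame(c);cv2.imwrite(f'pics/y_{c}.png',im[:,:,::-1])
i,im=pickle.load(open('y_wrist.pkl','rb'));crop('',im,260,20,380,280,2.3,'y1.png')
E
```

```text
26.25 [ 0.5064 -0.443   0.1385] [-179.9913    0.0147   -0.7646] [ 31.4452  34.5738  10.6603  90.5868  -7.3113  55.5396 -46.355 ]
file1 0.96 [319.3 147.8] [ 0.5457 -0.4437]
```

View pics/y1.png

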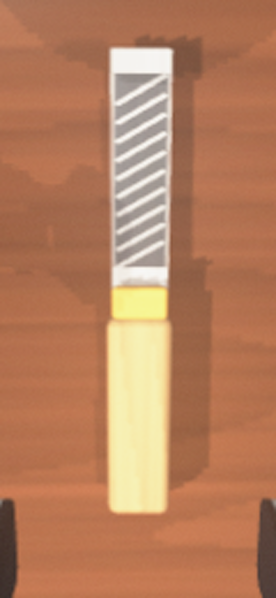

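View pics/y_scene.png

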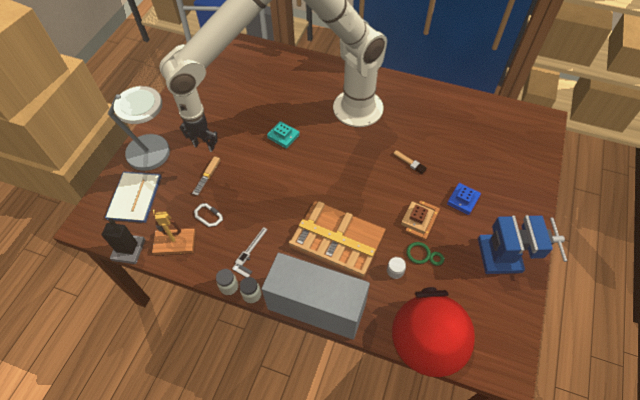

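>>> carry_out(steps=[[0, 0, -0.045, 0, 0, 0, 0.35], [0, 0, -0.045, 0, 0, 0, 0.35], [0, 0, -0.03, 0, 0, 0, 0.35], [0, 0, -0.01, 0, 0, 0, 0.35], [0, 0, 0, 0, 0, 0, 0.35]])

```text
t: 26.9
tool_pos: [0.5065, -0.4403, 0.0074]
orientation: [-179.9, 0.1, -0.6]
wrist_force: [0.2, 0.5, 0.6]
gripper_width: 0.652
```

>>> carry_out(steps=[[0, 0, 0, 0, 0, 0, 0.9], [0, 0, 0, 0, 0, 0, 0.9], [0, 0, 0, 0, 0, 0, 0.9], [0, 0, 0, 0, 0, 0, 0.9], [0, 0, 0, 0, 0, 0, 0.9]])

```text
t: 27.4
tool_pos: [0.5084, -0.4439, 0.0116]
orientation: [179.9, -0.2, -0.7]
wrist_force: [-0.2, 0.8, 6.8]
gripper_width: 0.285
```

>>> carry_out(steps=[[0, 0, 0.02, 0, 0, 0, 0.9], [0, 0, 0.03, 0, 0, 0, 0.9], [0, 0, 0.02, 0, 0, 0, 0.9], [0, 0, 0, 0, 0, 0, 0.9], [0, 0, 0, 0, 0, 0, 0.9]])

```text
t: 27.9
tool_pos: [0.5067, -0.4427, 0.0792]
orientation: [180.0, -0.1, -0.7]
wrist_force: [-0.0, 0.3, -2.3]
gripper_width: 0.28
```

```bash
python3 look.py z_wrist;python3 - <<'E'
import pickle
from h import *
i,im=pickle.load(open('z_wrist.pkl','rb'));crop('',im,240,0,400,260,2.3,'z1.png')
E
```

```text
27.9 [ 0.5067 -0.4427  0.0792] [179.9697  -0.0524  -0.6992] [ 31.9061  38.637    9.9636  92.3718  -8.1627  49.6431 -45.6798]
```

View pics/z1.png

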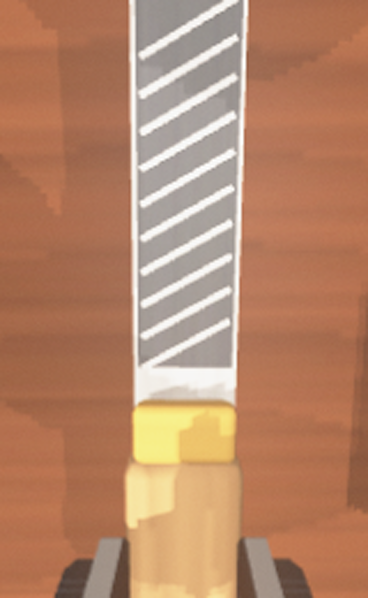

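```bash
python3 - <<'E'
import pickle
from h import *
i,im=pickle.load(open('z_wrist.pkl','rb'));s=r.read_state()
a=at('wrist',(320.4,176),.0856,i);b=at('wrist',(321.8,2),.078,i);print(a-s['tool_pos'],b-a,np.degrees(np.arctan2(*(b-a)[1::-1])))
E
```

```text
[ 0.0419255  -0.00185028  0.00761514] [ 0.07441241 -0.00141504 -0.0076    ] -1.089415183646619
```

>>> carry_out(steps=[[-0.0008, 0.046, 0, 0, 0, -0.3, 0.9], [-0.0008, 0.046, 0, 0, 0, -0.3, 0.9], [-0.0008, 0.046, 0, 0, 0, -0.3, 0.9], [-0.0008, 0.046, 0, 0, 0, -0.3, 0.9], [-0.0008, 0.046, 0, 0, 0, -0.3, 0.9]])

```text
t: 28.45
tool_pos: [0.501, -0.2103, 0.0772]
orientation: [-179.9, 0.2, -2.2]
wrist_force: [0.6, 0.6, -1.3]
gripper_width: 0.278
```

>>> carry_out(steps=[[-0.0008, 0.046, 0, 0, 0, -0.3, 0.9], [-0.0008, 0.046, 0, 0, 0, -0.3, 0.9], [-0.0008, 0.046, 0, 0, 0, -0.3, 0.9], [-0.0008, 0.046, 0, 0, 0, -0.3, 0.9], [-0.0008, 0.046, 0, 0, 0, -0.3, 0.9]])

```text
t: 28.95
tool_pos: [0.497, 0.019, 0.0775]
orientation: [180.0, 0.1, -3.7]
wrist_force: [1.3, 0.2, -1.4]
gripper_width: 0.282
```

>>> carry_out(steps=[[-0.0008, 0.046, 0, 0, 0, -0.3, 0.9], [-0.0008, 0.046, 0, 0, 0, -0.3, 0.9], [-0.0008, 0.046, 0, 0, 0, -0.3, 0.9], [-0.0008, 0.046, 0, 0, 0, -0.3, 0.9], [-0.0008, 0.046, 0, 0, 0, 0, 0.9]])

```text
t: 29.45
tool_pos: [0.4931, 0.2486, 0.0773]
orientation: [179.9, 0.1, -4.9]
wrist_force: [1.7, -1.0, -2.6]
gripper_width: 0.285
```

>>> carry_out(steps=[[0, 0, -0.02, 0, 0, 0, 0.9], [0, 0, -0.02, 0, 0, 0, 0.9], [0, 0, 0, 0, 0, 0, 0.9], [0, 0, 0, 0, 0, 0, 0.9]])

```text
t: 29.85
tool_pos: [0.4935, 0.2464, 0.0376]
orientation: [179.9, 0.1, -4.9]
wrist_force: [0.0, 0.6, -0.9]
gripper_width: 0.28
```

```bash
python3 look.py A_wrist; python3 chk.py A_wrist .0415 '[(320.4,176)]'
```

```text
29.85 [0.4935 0.2464 0.0376] [179.8837   0.1451  -4.9273] [ -33.992    32.4264    5.8625  111.087    -5.2054   36.9217 -119.7901]
tcp in rack -0.14175135731343047 0.10980698047375816 0.03854255011751831
(320.4, 176) -0.10189706837819575 0.1088987030006583
```

View pics/A_wrist.png

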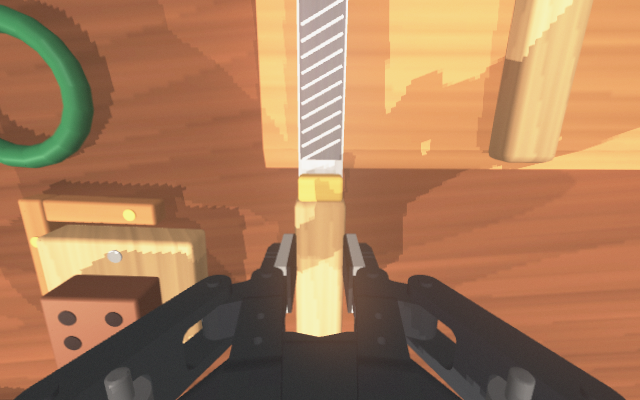

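>>> carry_out(steps=[[0.0003, 0.003, -0.0125, 0, 0, 0, 0.9], [0, 0, 0, 0, 0, 0, 0.9], [0.0199, -0.0018, 0, 0, 0, 0, 0.9], [0, 0, 0, 0, 0, 0, 0.9], [0, 0, 0, 0, 0, 0, 0.9]])

```text
t: 30.4
tool_pos: [0.5149, 0.2483, 0.0264]
orientation: [-180.0, -0.0, -5.0]
wrist_force: [-0.2, 0.5, -1.3]
gripper_width: 0.279
```

```bash
python3 look.py B_wrist; python3 chk.py B_wrist .0315 '[(320.4,176)]'
```

```text
30.4 [0.5149 0.2483 0.0264] [-179.9952   -0.0081   -4.9556] [ -32.8866   34.8672    5.6943  108.5009   -5.4229   36.8787 -118.8231]
tcp in rack -0.12224058407086112 0.1133779766864387 0.02633394398031598
(320.4, 176) -0.08052450068719998 0.11274426804457768
```

View pics/B_wrist.png

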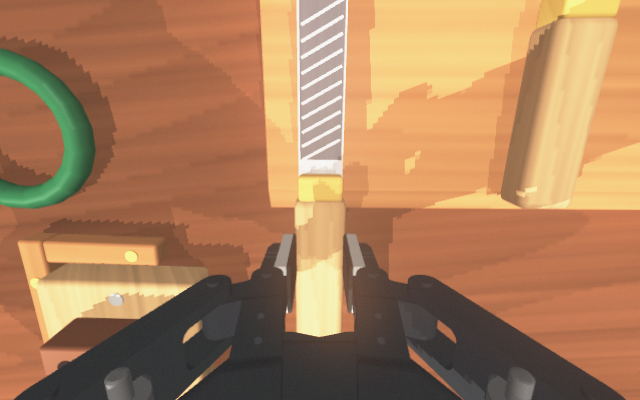

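>>> carry_out(steps=[[0.0199, -0.0018, 0, 0, 0, 0, 0.9], [0.0199, -0.0018, 0, 0, 0, 0, 0.9], [0, 0, 0, 0, 0, 0, 0.9]])

```text
t: 30.75
tool_pos: [0.557, 0.2443, 0.0269]
orientation: [-180.0, -0.2, -5.0]
wrist_force: [0.2, -1.0, -0.5]
gripper_width: 0.28
```

>>> carry_out(steps=[[0.0149, -0.0015, -0.0005, 0, 0, 0, 0.9], [0.0149, -0.0015, -0.0005, 0, 0, 0, 0.9], [0.004, -0.0003, 0, 0, 0, 0, 0.9], [0, 0, 0, 0, 0, 0, 0.9]])

```text
t: 31.15
tool_pos: [0.5878, 0.2416, 0.0251]
orientation: [180.0, 0.0, -4.9]
wrist_force: [-0.1, -0.6, -1.4]
gripper_width: 0.281
```

>>> carry_out(steps=[[0.003, -0.0003, 0, 0, 0, 0, 0.9], [0, 0, 0, 0, 0, 0, 0.9]])

```text
t: 31.35
tool_pos: [0.5907, 0.2416, 0.0252]
orientation: [180.0, 0.0, -4.9]
wrist_force: [0.1, 0.0, -1.4]
gripper_width: 0.283
```

>>> carry_out(steps=[[0.003, -0.0003, -0.0005, 0, 0, 0, 0.9], [0, 0, 0, 0, 0, 0, 0.9]])

```text
t: 31.55
tool_pos: [0.5946, 0.2411, 0.0249]
orientation: [-180.0, -0.0, -4.9]
wrist_force: [0.1, -0.3, -1.9]
gripper_width: 0.286
```

>>> carry_out(steps=[[0.003, -0.0003, -0.0005, 0, 0, 0, 0.9], [0, 0, 0, 0, 0, 0, 0.9]])

```text
t: 31.75
tool_pos: [0.5955, 0.241, 0.0238]
orientation: [180.0, 0.2, -4.9]
wrist_force: [-4.5, 0.3, 1.7]
gripper_width: 0.285
```

>>> carry_out(steps=[[0.003, -0.0003, 0, 0, 0, 0, 0.9], [0, 0, 0, 0, 0, 0, 0.9]])

```text
t: 31.95
tool_pos: [0.5956, 0.241, 0.0237]
orientation: [179.9, 0.5, -4.8]
wrist_force: [-12.9, -0.3, 8.0]
gripper_width: 0.279
```

>>> carry_out(steps=[[0.002, -0.0002, 0, 0, 0, 0, 0.9], [-0.006, 0.0005, 0.0005, 0, 0, 0, 0.9], [0, 0, 0, 0, 0, 0, 0.45], [0, 0, 0, 0, 0, 0, 0.4], [0, 0, 0, 0, 0, 0, 0.4]])

```text
t: 32.45
tool_pos: [0.5977, 0.2406, 0.0253]
orientation: [-180.0, -0.1, -4.9]
wrist_force: [1.2, -0.8, -0.2]
gripper_width: 0.594
```

>>> carry_out(steps=[[0, 0, 0.03, 0, 0, 0, 0.4], [-0.01, -0.02, 0.04, 0, 0, 0, 0.4], [-0.02, -0.025, 0.03, 0, 0, 0, 0.4], [-0.02, -0.025, 0.03, 0, 0, 0, 0.4], [-0.01, -0.03, 0.03, 0, 0, 0, 0.4]])

```text
t: 32.95
tool_pos: [0.5353, 0.1405, 0.1861]
orientation: [-180.0, -0.0, -4.8]
wrist_force: [1.0, -0.4, 0.1]
gripper_width: 0.599
```

>>> carry_out(steps=[[-0.01, -0.02, 0.02, 0, 0, 0, 0.4], [0, 0, 0, 0, 0, 0, 0.4], [0, 0, 0, 0, 0, 0, 0.4], [0, 0, 0, 0, 0, 0, 0.4]])

```text
t: 33.35
tool_pos: [0.5263, 0.1217, 0.2041]
orientation: [-180.0, 0.0, -4.8]
wrist_force: [0.3, -0.5, -0.3]
gripper_width: 0.601
```

```bash
python3 look.py C_wrist file1 rivet_block;python3 - <<'E'
from h import *
import pickle
for c in('scene','side'):
    im=r.grab_frame(c);cv2.imwrite(f'pics/C_{c}.png',im[:,:,::-1])
i,im=pickle.load(open('C_wrist.pkl','rb'));crop('',im,120,0,460,200,2.3,'C1.png')
E
```

```text
33.35 [0.5263 0.1217 0.2041] [-179.9891    0.0383   -4.8365] [ -23.021    17.4466    8.6029  107.2202   -3.1442   55.5905 -107.8653]
file1 0.74 [201.4  86. ] [0.6345 0.2406]
file1 0.74 [307.3  82.3] [0.629  0.1259]
file1 0.69 [417.2  86.5] [0.6145 0.0074]
file1 0.32 [367.2  86.5] [0.6193 0.0614]
rivet_block 0.86 [ 57.4 335.5] [0.3233 0.5113]
rivet_block 0.77 [131.9 245.3] [0.4513 0.3722]
rivet_block 0.58 [589.3 340.5] [ 0.2518 -0.2414]
```

View pics/C_wrist.png

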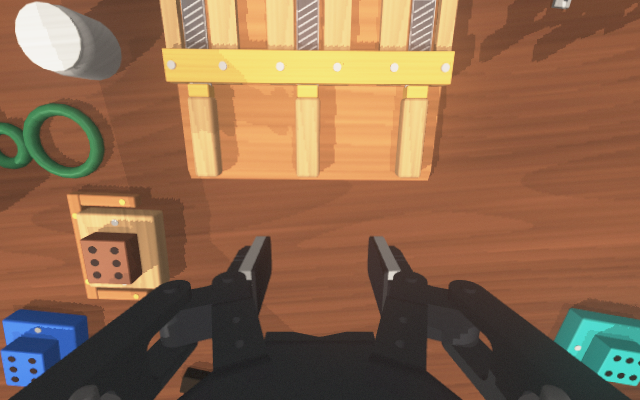

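View pics/C1.png

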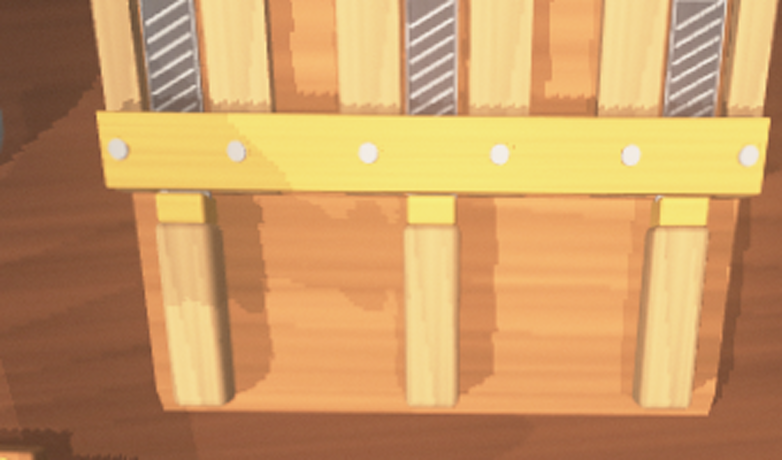

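View pics/C_scene.png

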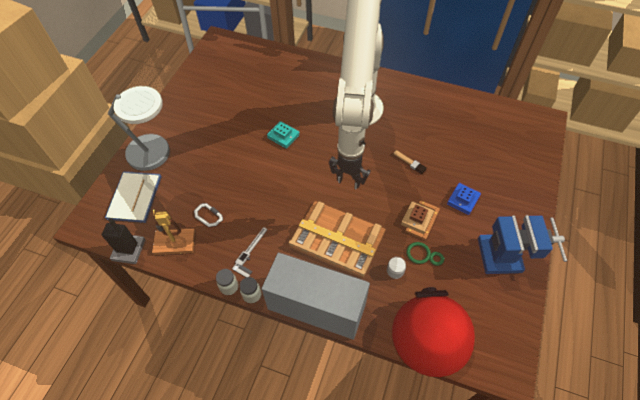

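View pics/C_side.png

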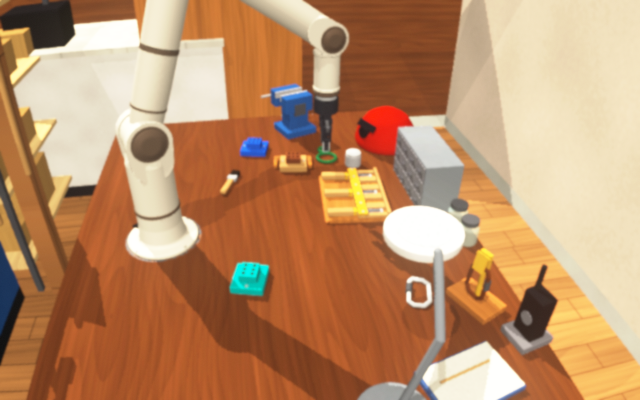

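>>> carry_out(steps=[[-0.005, 0.042, -0.02, 0, 0, 0, 1], [-0.005, 0.042, -0.02, 0, 0, 0, 1], [-0.005, 0.042, -0.02, 0, 0, 0, 1], [-0.003, 0, -0.04, 0, 0, 0, 1], [0, 0, 0, 0, 0, 0, 1]])

```text
t: 34.1
tool_pos: [0.5034, 0.247, 0.0995]
orientation: [179.7, 0.5, -4.7]
wrist_force: [-0.9, -0.6, -0.6]
gripper_width: -0.002
```

>>> carry_out(steps=[[0, 0, 0, 0, 0, 0, 1], [0, 0, 0, 0, 0, 0, 1]])

```text
t: 34.3
tool_pos: [0.5101, 0.2459, 0.1063]
orientation: [-180.0, -0.1, -5.0]
wrist_force: [0.5, -1.2, -0.3]
gripper_width: 0.006
```

```bash
python3 look.py D_wrist; python3 chk.py D_wrist .0415 '[]';python3 - <<'E'
from h import *
import pickle
i,im=pickle.load(open('D_wrist.pkl','rb'));crop('',im,260,0,400,240,2.5,'D1.png')
E
```

```text
34.3 [0.5101 0.2459 0.1063] [-179.9689   -0.1314   -5.0166] [ -32.5967   27.1455    5.1834  107.7668   -3.2716   45.1024 -120.6929]
tcp in rack -0.12584097540480532 0.11064261806334835 0.10670542310393022
```

View pics/D_wrist.png

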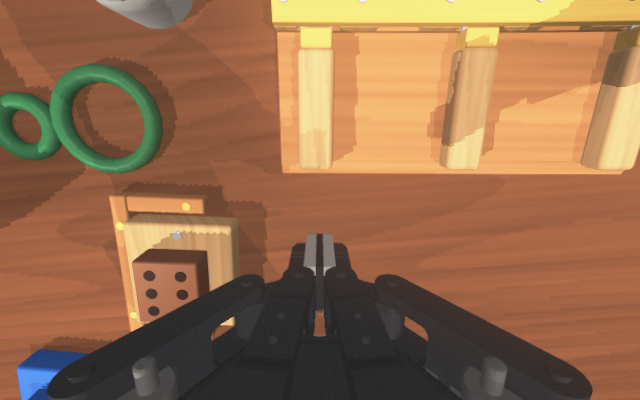

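View pics/D1.png

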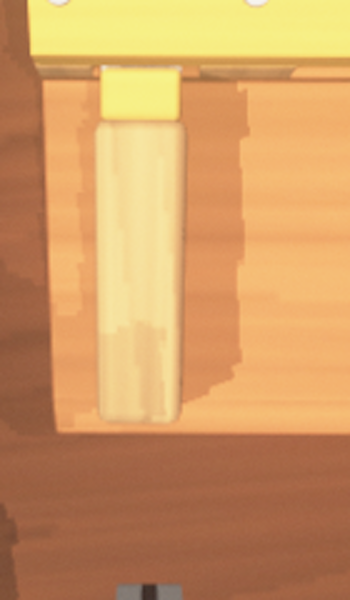

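>>> carry_out(steps=[[0, 0, -0.04, 0, 0, 0, 1], [0, 0, -0.03, 0, 0, 0, 1], [0, 0, -0.011, 0, 0, 0, 1], [0, 0, 0, 0, 0, 0, 1], [0.008, 0, 0, 0, 0, 0, 1]])

```text
t: 34.85
tool_pos: [0.5169, 0.247, 0.0252]
orientation: [-180.0, -0.0, -4.9]
wrist_force: [0.2, 0.8, -0.1]
gripper_width: 0.001
```

>>> carry_out(steps=[[0.004, -0.0003, 0, 0, 0, 0, 1], [0.002, 0, 0, 0, 0, 0, 1], [0, 0, 0, 0, 0, 0, 1]])

```text
t: 35.15
tool_pos: [0.5237, 0.2467, 0.0249]
orientation: [-179.9, -0.1, -4.9]
wrist_force: [-0.1, -0.1, 0.5]
gripper_width: 0.001
```

>>> carry_out(steps=[[0.002, 0, 0, 0, 0, 0, 1], [0, 0, 0, 0, 0, 0, 1]])

```text
t: 35.35
tool_pos: [0.5246, 0.2465, 0.024]
orientation: [-180.0, -0.0, -4.9]
wrist_force: [-0.3, -0.1, 0.2]
gripper_width: -0.001
```

```bash
python3 look.py E_wrist; python3 chk.py E_wrist .0415 '[]'
```

```text
35.35 [0.5246 0.2465 0.024 ] [-179.991    -0.0183   -4.897 ] [ -31.1871   35.6178    4.3321  107.3349   -4.171    37.1776 -119.2357]
tcp in rack -0.11192315046088043 0.11232624758043794 0.023865786451731378
```

View pics/E_wrist.png

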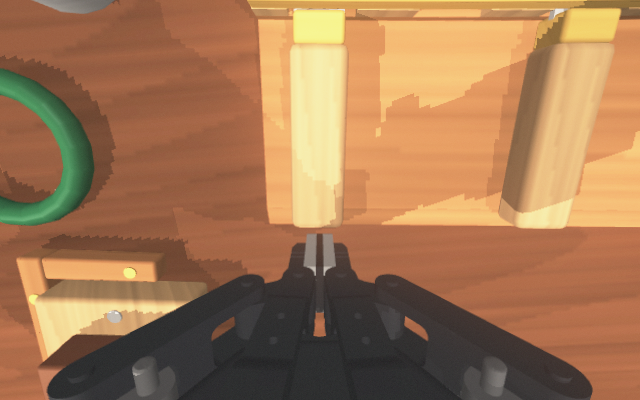

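>>> carry_out(steps=[[0.002, -0.0002, 0, 0, 0, 0, 1], [0.002, -0.0002, 0, 0, 0, 0, 1], [0, 0, 0, 0, 0, 0, 1]])

```text
t: 35.7
tool_pos: [0.5286, 0.246, 0.0238]
orientation: [180.0, -0.0, -4.9]
wrist_force: [0.1, -0.2, -0.9]
gripper_width: 0.002
```

>>> carry_out(steps=[[0.002, -0.0002, 0, 0, 0, 0, 1], [0.002, -0.0002, 0, 0, 0, 0, 1], [0, 0, 0, 0, 0, 0, 1]])

```text
t: 36.0
tool_pos: [0.5295, 0.2457, 0.0232]
orientation: [179.9, 0.3, -4.9]
wrist_force: [-6.8, 0.1, 3.4]
gripper_width: -0.002
```

>>> carry_out(steps=[[0.002, -0.0002, 0, 0, 0, 0, 1], [0.002, -0.0002, 0, 0, 0, 0, 1], [0, 0, 0, 0, 0, 0, 1]])

```text
t: 36.3
tool_pos: [0.5296, 0.2457, 0.0229]
orientation: [179.8, 0.7, -4.8]
wrist_force: [-15.0, -1.3, 11.5]
gripper_width: 0.001
```

>>> carry_out(steps=[[-0.028, 0.0025, 0.002, 0, 0, 0, 1], [-0.002, -0.028, 0.002, 0, 0, 0, 1], [-0.003, -0.028, 0, 0, 0, 0, 1], [-0.003, -0.028, 0, 0, 0, 0, 1], [-0.002, -0.028, -0.002, 0, 0, 0, 1]])

```text
t: 36.8
tool_pos: [0.4989, 0.1349, 0.0262]
orientation: [-180.0, -0.1, -4.9]
wrist_force: [0.8, 0.6, 0.4]
gripper_width: -0.001
```

>>> carry_out(steps=[[0.008, -0.0007, 0, 0, 0, 0, 1], [0.006, -0.0005, 0, 0, 0, 0, 1], [0.002, -0.0002, 0, 0, 0, 0, 1], [0, 0, 0, 0, 0, 0, 1]])

```text
t: 37.2
tool_pos: [0.5151, 0.1357, 0.0259]
orientation: [-180.0, -0.0, -4.8]
wrist_force: [-0.2, 0.3, -0.3]
gripper_width: -0.005
```

```bash
python3 look.py F_wrist; python3 chk.py F_wrist .0415 '[]'
```

```text
37.2 [0.5151 0.1357 0.0259] [-179.9529   -0.0467   -4.8131] [ -21.0012   32.0937    4.1697  114.0562   -4.0159   33.9225 -108.9484]
tcp in rack -0.11160819005981452 0.0010475847867177997 0.025776381691170875
```

View pics/F_wrist.png

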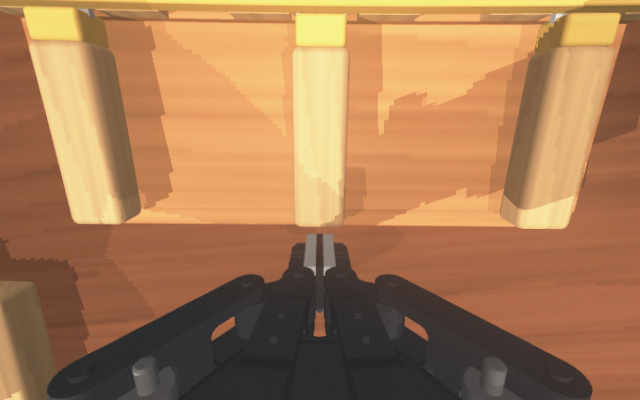

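>>> carry_out(steps=[[0.002, -0.0002, -0.001, 0, 0, 0, 1], [0.002, -0.0002, -0.001, 0, 0, 0, 1], [0, 0, 0, 0, 0, 0, 1]])

```text
t: 37.55
tool_pos: [0.5184, 0.1342, 0.0236]
orientation: [180.0, 0.0, -4.9]
wrist_force: [1.0, 0.2, -0.2]
gripper_width: -0.0
```

>>> carry_out(steps=[[0.002, -0.0002, 0, 0, 0, 0, 1], [0.002, -0.0002, 0, 0, 0, 0, 1], [0, 0, 0, 0, 0, 0, 1]])

```text
t: 37.85
tool_pos: [0.519, 0.1337, 0.023]
orientation: [179.9, 0.4, -4.9]
wrist_force: [-6.4, 1.4, 3.6]
gripper_width: -0.002
```

>>> carry_out(steps=[[0.002, -0.0002, 0, 0, 0, 0, 1], [0.002, -0.0002, 0, 0, 0, 0, 1], [0, 0, 0, 0, 0, 0, 1]])

```text
t: 38.15
tool_pos: [0.519, 0.1336, 0.0226]
orientation: [179.9, 0.8, -4.8]
wrist_force: [-15.9, 1.8, 11.5]
gripper_width: 0.001
```

```bash
python3 look.py G_wrist; python3 chk.py G_wrist .0415 '[]'
```

```text
38.15 [0.519  0.1336 0.0226] [179.864    0.7768  -4.804 ] [ -20.4531   33.0209    4.0581  112.8955   -4.1402   34.9918 -108.4273]
tcp in rack -0.10697080593555301 -0.0005449847431490189 0.022612896004246794
```

>>> carry_out(steps=[[-0.028, 0.003, 0.002, 0, 0, 0, 1], [-0.002, -0.028, 0.002, 0, 0, 0, 1], [-0.003, -0.028, 0, 0, 0, 0, 1], [-0.003, -0.028, 0, 0, 0, 0, 1], [-0.002, -0.028, -0.002, 0, 0, 0, 1]])

```text
t: 38.7
tool_pos: [0.4889, 0.0232, 0.0262]
orientation: [-180.0, -0.1, -4.9]
wrist_force: [0.3, 0.7, 0.6]
gripper_width: 0.001
```

>>> carry_out(steps=[[0.008, -0.0007, 0, 0, 0, 0, 1], [0.006, -0.0005, 0, 0, 0, 0, 1], [0.002, -0.0002, 0, 0, 0, 0, 1], [0, 0, 0, 0, 0, 0, 1]])

```text
t: 39.1
tool_pos: [0.5052, 0.0241, 0.0259]
orientation: [-180.0, -0.0, -4.8]
wrist_force: [0.1, 0.4, 0.4]
gripper_width: -0.002
```

>>> carry_out(steps=[[0.002, -0.0002, -0.001, 0, 0, 0, 1], [0.002, -0.0002, -0.001, 0, 0, 0, 1], [0, 0, 0, 0, 0, 0, 1]])

```text
t: 39.4
tool_pos: [0.5083, 0.0227, 0.0236]
orientation: [180.0, 0.0, -4.9]
wrist_force: [-0.4, -0.5, -0.0]
gripper_width: -0.001
```

>>> carry_out(steps=[[0.002, -0.0002, 0, 0, 0, 0, 1], [0.002, -0.0002, 0, 0, 0, 0, 1], [0, 0, 0, 0, 0, 0, 1]])

```text
t: 39.7
tool_pos: [0.5085, 0.0224, 0.0231]
orientation: [180.0, 0.4, -4.9]
wrist_force: [-8.0, 1.4, 6.7]
gripper_width: -0.0
```

>>> carry_out(steps=[[0.002, -0.0002, 0, 0, 0, 0, 1], [0.002, -0.0002, 0, 0, 0, 0, 1], [0, 0, 0, 0, 0, 0, 1]])

```text
t: 40.0
tool_pos: [0.5086, 0.0222, 0.0224]
orientation: [179.9, 0.8, -4.9]
wrist_force: [-15.4, 1.8, 11.6]
gripper_width: -0.001
```

```bash
python3 look.py H_wrist; python3 chk.py H_wrist .0415 '[]'
```

```text
40.0 [0.5086 0.0222 0.0224] [179.9453   0.8465  -4.8522] [ -8.768   31.2266   4.0432 116.5923  -4.0071  33.152  -96.7728]
tcp in rack -0.10722669684043647 -0.11242592260877794 0.022418613591326565
```

All three stop at the same depth (−106.7/−107.0/−107.2 mm), so all are home. Retreat and do the final check.

>>> carry_out(steps=[[-0.03, 0.003, 0.002, 0, 0, 0, 1], [-0.01, 0, 0.045, 0, 0, 0, 1], [0, 0.02, 0.045, 0, 0, 0, 1], [0, 0.03, 0.035, 0, 0, 0, 1], [0, 0.03, 0.035, 0, 0, 0, 1]])

```text
t: 40.55
tool_pos: [0.4768, 0.105, 0.188]
orientation: [-180.0, -0.1, -5.0]
wrist_force: [0.9, 0.4, -0.7]
gripper_width: 0.002
```

>>> carry_out(steps=[[0.01, 0.03, 0.03, 0, 0, 0, 1], [0.01, 0.03, 0.03, 0, 0, 0, 1], [0.01, 0.01, 0, 0, 0, 0, 1], [0, 0, 0, 0, 0, 0, 1], [0, 0, 0, 0, 0, 0, 1]])

```text
t: 41.05
tool_pos: [0.5058, 0.1734, 0.2447]
orientation: [179.9, 0.1, -4.9]
wrist_force: [-0.7, 0.2, -0.2]
gripper_width: -0.002
```

```bash
python3 look.py I_wrist file1 rivet_block;python3 - <<'E'
from h import *
import pickle
for c in('scene','side'):
    im=r.grab_frame(c);cv2.imwrite(f'pics/I_{c}.png',im[:,:,::-1])
crop('',im,200,110,440,350,2.4,'I1.png')
i,im=pickle.load(open('I_wrist.pkl','rb'));crop('',im,70,0,460,290,2,'I2.png')
E
```

```text
41.05 [0.5058 0.1734 0.2447] [179.9122   0.0977  -4.9311] [ -23.7591   14.3443    2.2727  105.2998   -0.6066   60.4947 -116.1882]
file1 0.85 [449.7  61.3] [0.6202 0.0076]
file1 0.83 [350.8  62.5] [0.6293 0.1245]
file1 0.62 [253.5  66.1] [0.6352 0.2405]
rivet_block 0.95 [179.7 213.2] [0.4566 0.3744]
rivet_block 0.78 [107.1 305.2] [0.3184 0.5169]
rivet_block 0.66 [603.  308.1] [ 0.2485 -0.2432]
```

View pics/I2.png

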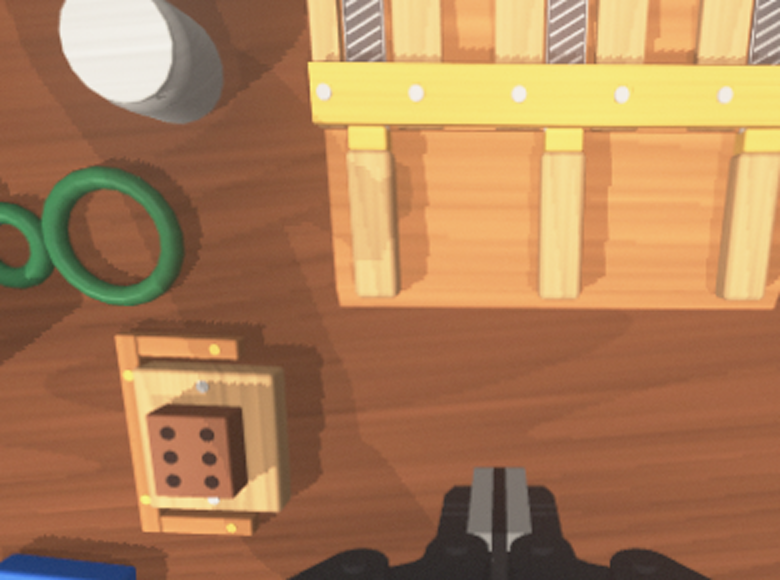

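View pics/I1.png

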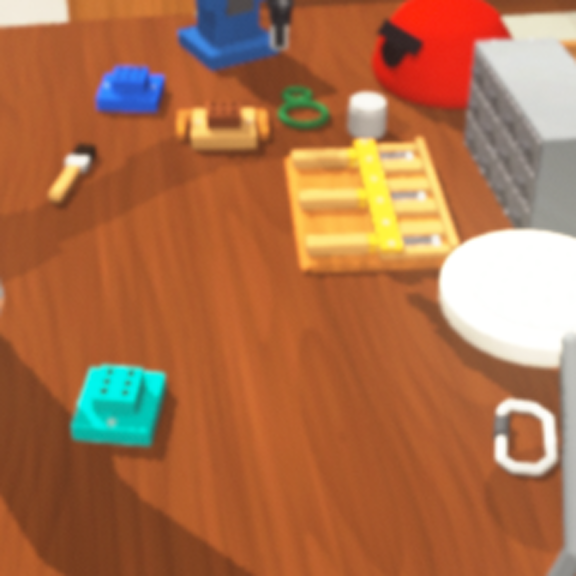

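View pics/I_scene.png

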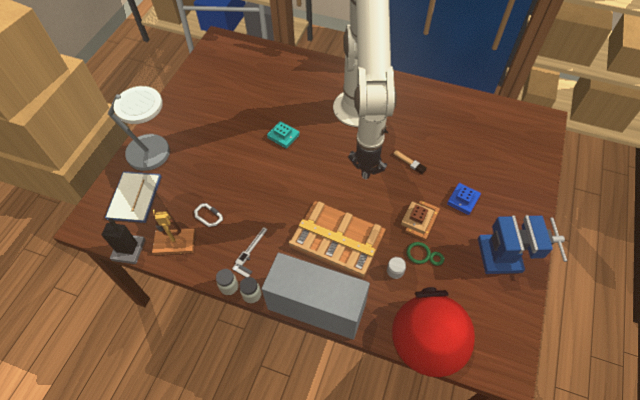

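```bash
python3 -c "
from h import *
print(r.finish_job())"
```

```text
the job is handed in; nothing more can be done
None
```

The table is tidied and the job is handed in; the interface gave no verdict.

- **Rivet block:** I gripped it by its copper block and slid it along the table into the fence. It stopped dead against the end rail while the push force rose to about 33 N. The picture taken straight after release showed it flush and square. In the last pictures, from further off, it still looked seated, and the network placed it within about 6 mm of the fence centre.
- **Files:** Three files were on the table, and they are now in slots 1, 3 and 5. After a picture seemed to show a thin gap at slots 1 and 5, I pushed each handle end with the fingers shut. All three stopped firmly at the same depth, within 0.5 mm, so I take them as fully home with their handles flat on the rest.
- **Other things:** The other things on the table look unmoved, and the arm was clear of everything when I handed in. I saw no knock or grip slip. The run took about 41 s.

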